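# Snug the hoop stem with the star wheel

## Robot

A 6-joint arm with a two-finger parallel gripper is mounted at the origin on the work surface. World frame = base frame: x ahead of the robot, y to its left, z up, the work surface at z = 0. Lengths are in mm, angles in rad, forces in N, time in s.
With the tool pointing down it reaches from about 400 to 925 mm from the base axis. Payload 3.4 kg.
Tool frame: the origin (TCP) lies midway between the tips of the shut fingers; the grasp point (between the pads) lies 19 mm behind it; z points along the fingers, x is the direction in which the jaws open and shut, and the axes are right-handed (so a half turn about z gives the same grasp; the last joint's range is limited). The gripper opens to 85 mm and grips with 20 to 120 N. Pads are 22 mm wide; open, the fingers measure 114 mm over their backs; the gripper's body (76 mm by 85 mm) begins 54 mm behind the grasp point. The pads swing forward as they close: fully open they stand 13 mm farther back than shut.
Start: joints at [1.157, 0.307, 1.506, -0, 1.328, -0.073], TCP at [191.67, 542.12, 231.305] pointing down, gripper open.
Joint ranges: [-3.12, 3.12], [-1.05, 2.28], [0.14, 2.33], [-1.42, 4.57], [0.1, 2.73], [-2.68, 2.68]. Speed limits (rad/s): [2.57, 2.57, 3.14, 3.14, 3.14, 3.14].

## Interface

Orientations are given as a unit quaternion [x, y, z, w].
In Python, from rig import telemetry, get_image, job gives the robot as it stands.
- The arm moves only by the tool move_arm, never from a script. Its argument "rows" is one flat list of numbers, 7 for each row, row after row: the shift along the world's x, y, z in mm, then the turn, a rotation vector about the world's x, y, z in units of 10 degrees (1.0 is 10 degrees), then the finger opening in mm, from 0 to 85.4. In form: [tx, ty, tz, rx, ry, rz, jaw, tx, ty, tz, rx, ry, rz, jaw, ...]. A call has 1 to 10 rows; each row shifts and turns the pose as measured when the row begins; what a row does not reach is not made up. A row lasts 1/8 s, in which the tool goes at most 62.5 mm and 10.7 degrees, less where a joint would pass 70% of its speed; a pose out of reach is approached as far as the arm can. A call is refused whole if a number of a shift passes 62.5 or a number of a turn 1, either way. A call with a gripper value outside its range is refused whole. The fingers move at their own pace and stop on an object; the grip force is fixed at half the most. Time passes only in rows, so rows that do not move let the fingers close. It gives the time, the measured TCP pose, the force and the opening at its end, in the units of the state.
- telemetry.read_state(): the state, without advancing time (a new reading comes with each control period).
- get_image(name): name is "scene" or "top" or "wrist"; returns a dict with "image" (384x512x3 uint8, red, green, blue), "range_z" (384x512 float32, mm along the optical axis (not along the pixel's ray), 0 where there is no reading), "K" (3x3 intrinsics, pixels), "k1" (the pictures are not rectified: a ray, as slopes to the right and down, at radius r is drawn at 1 + k1 r^2 times it, then the intrinsics apply), "R" (3x3) and "t" (3): a world point X has camera coordinates R X + t; the wrist camera has in their place "hand_eye" (4x4, takes a point from camera to tool coordinates, whose origin is the TCP and whose axes are the tool frame's). Camera axes: x right, y down, z forward; pixel columns grow to the right and rows downward; lengths in mm; the calibration is good to about 2 mm. A picture is of the moment at which its call begins: read the wrist's pose just before it.
- job.close_job(): hands the job in, once; it reports no verdict.
The state is a dict: "clock": time; "q": joint angles; "joint_velocities": joint speeds; "effort": joint torques, N m; "tcp_pos": TCP position; "orientation": TCP orientation; "ft_force": force on the tool from outside, world axes, zero at the start; "wrist_torque": the same for the moment, N m; "grip_width": opening from 0.0 (shut) to 1.0 (fully open).
Only numpy, scipy, OpenCV 4.12 (cv2) and the standard library are available. Lean on these libraries where they do the work, as an engineer would, in place of code of your own. Each camera call takes 0.05 s, during which the arm holds its last target.

## Task

Take the blue-handled lever from its wooden stand, put its blade through the slot on top of the hoop holder and push the star wheel round in the direction of the red arrow, a tooth at a time, until the rubber pad is pressed snug against the wooden stem; stop as soon as you feel the push grow clearly stiffer, without overtightening or forcing anything. Turn the wheel only with the lever, then stand the lever back in its stand, fully home, and leave the other things on the desk alone.

Things in the scene. Friction and masses are not known exactly. Their poses are not given: they have to be found in the camera images.
- holder: hoop holder, bolted down: grey base rail 100 x 260 x 10 mm (y -55 to 205 mm) with an aluminium housing 84 (x) x 50 (y) mm, top face 75 mm above the desk. Origin on the desk straight below the middle of the access slot; z up. Screw, pad, post and hoop lie on its +y side.
- slot (a point): middle of the access slot, level with the housing top. Slot through the 3 mm top plate, 32 mm along the holder's x by 12 mm along its y. A red arrow head beside it points along the holder's +x: the way to push the teeth to tighten. Axes as the holder's.
- star: brass star wheel in the housing. Origin on its axle, 34 mm below the slot's middle; axle along the holder's y and its own y; 10 mm thick, hub radius 18 mm; 12 teeth 4 mm thick reach radius 29 mm, 30 degrees apart, one along its own +z. Tightening turns it about +y (top to the holder's +x). Stiff, stays where left: 8.5 to 11 N level push at a tooth while the pad is free.
- screw: 10 mm steel screw with a black rubber pad (24 mm disc, 10 mm thick) on its end; the wheel drives it along the holder's +y, 4 mm per rad (2.1 mm per tooth); self-locking. Origin on its axis at the pad's back, 41 mm above the desk. The pad starts 1 to 6.5 mm short of the stem, a gap too fine to measure: go by feel. Rubber 40 N per mm; snug is 8 to 50 N on the stem, best 25 N.
- stem (a point): about where the pad meets the upright wooden stem (16 mm thick), 41 mm above the desk; the stem's true place differs by up to 1.5 mm along the holder's y. With the blade tip 12 mm below the housing top the level push on a tooth is 8.5 to 11 N while the pad is free; stop at 13 to 15 N; more overtightens. A flat hoop 150 mm across, 150 mm above the desk, lies beyond (+y).
- lever: loose adjusting lever standing upright in its stand, 100 mm long, 70 g. Origin at the blade's tip (lower end); z up along the lever to the handle. Steel blade 4 mm along its x, 8 mm along its y, z 0 to 34 mm; blue handle 16 mm along its x, 18 mm along its y, z 34 to 100 mm. In the slot its x goes along the holder's x.
- stand: dark wooden block 70 x 70 x 44 mm, fixed. Origin under its middle; z up. Its hole for the blade, in the middle of the top, is 9 mm along x by 13 mm along y, 37 mm deep, with a small chamfer. The lever stands in it with the handle resting on the top (blade tip 10 mm above the desk).
- bead_box: bystander: orange plastic bead box with white press button, 75 x 110 x 45 mm, origin under its middle
- magnifier: bystander: glass dome magnifier, 72 mm across, 36 mm high, origin under its middle
- bobbin: bystander: wooden bobbin standing on end, 38 mm across, 50 mm high, origin under its middle
- tray: bystander: steel tray 140 x 200 mm, 18 mm high, origin under its middle
- reel: bystander: red thread reel 32 mm across, 35 mm high, standing in the tray, origin under its middle
- cup: bystander: blue cup 70 mm across, 85 mm high, origin under its middle
- ruler: bystander: wooden ruler 30 x 200 x 5 mm lying flat, origin under its middle

How it is judged (in metres and radians):
On the way, in this order (a step that is already met when the one before it is completed fails the run):
1. the lever's blade is in the slot (x of lever in the frame of holder between -0.017 and 0.017 m and y of lever in the frame of holder between -0.008 and 0.008 m and z of lever in the frame of holder between 0.045 and 0.071 m), for 0.1 s.
2. the pad presses snugly on the stem (8 to 50 N) (contact force between screw and anything else between 8 and 50 N), for 0.2 s.
At the end, for the whole second after the job is handed in: the pad presses on the stem with 8 to 50 N; the lever stands at rest in its stand's hole, blade tip less than 14 mm above the desk (home is 10 mm) and within 5 mm of the stand's middle, upright within 0.12 rad (all of step 2 and horizontal distance between lever and stand below 0.005 m and height (world z) of lever below 0.014 m and angle between lever's own z axis and vertical below 0.12 rad and linear speed of lever below 0.02 m/s); the robot touches nothing.
It fails at once if the stem is overtightened: pad force above 50 N (contact force between screw and anything else above 50 N).
It fails at once if the lever presses on the wheel or the rest of the holder with more than 25 N (contact force between lever and holder above 25 N).
It fails at once if the gripper turns the wheel or pushes the pad itself (contact force between the fingers and star above 0.5 N or contact force between the fingers and screw above 0.5 N).
It fails at once if a bystander is moved more than 15 mm (distance of any of bead_box, magnifier, bobbin, tray, reel, cup, ruler from where it was at the start of the episode above 0.015 m).
It also fails if it takes over 72 s, if anything falls off the work surface, if the arm or the gripper's body presses on something with over 40 N, if the wrist force passes 120 N, or if a joint passes its speed limit or range.

## Working session

There is one attempt and no reset: what is moved stays moved. The work goes in short steps, Python scripts to look and compute and a tool call to move; the robot and the scene stay as the last step left them, time stands still between calls to the robot, and variables do not carry over. Pictures are saved under pics/ and viewed, and the job is handed in when it is done.

Besides the shell and the picture viewer there is one more tool, called after "Call:" by a JSON object that holds its "method" and its "body". move_arm: Moves the arm, as the interface text tells. Its arguments: {"type":"object","properties":{"rows":{"type":"array"}},"required":["rows"]}

```bash
ls; mkdir -p pics; cat > h.py <<'E'
import numpy as np,cv2
from rig import telemetry,get_image,job
def snap(n,f):
    s=telemetry.read_state(); d=get_image(n); cv2.imwrite(f'pics/{f}.png',cv2.cvtColor(d['image'],cv2.COLOR_RGB2BGR))
    d['s']=s; np.save(f'/tmp/{f}.npy',d,allow_pickle=True); return d
def ld(f): return np.load(f'/tmp/{f}.npy',allow_pickle=True).item()
from scipy.spatial.transform import Rotation as Ro
def pts(d):
    h,w=d['range_z'].shape
    uv=np.stack(np.meshgrid(np.arange(w),np.arange(h)),-1).reshape(-1,1,2).astype(np.float64)
    n=cv2.undistortPoints(uv,d['K'],np.array([d['k1'],0,0,0.]))[:,0]
    z=d['range_z'].reshape(-1,1).astype(float)
    c=np.hstack([n*z,z])
    if 'R' in d: X=(c-np.array(d['t']))@np.array(d['R'])
    else:
        H=np.array(d['hand_eye']); s=d['s']
        X=c@H[:3,:3].T+H[:3,3]
        X=Ro.from_quat(s['orientation']).apply(X)+np.array(s['tcp_pos'])
    X[z[:,0]==0]=np.nan
    return X.reshape(h,w,3)
def proj(d,P):
    P=np.atleast_2d(P).astype(float)
    if 'R' in d: c=P@np.array(d['R']).T+np.array(d['t'])
    else:
        H=np.array(d['hand_eye']);s=d['s']
        c=Ro.from_quat(s['orientation']).inv().apply(P-np.array(s['tcp_pos']))
        c=(c-H[:3,3])@H[:3,:3]
    a=c[:,:2]/c[:,2:];r2=(a**2).sum(1,keepdims=True);a=a*(1+d['k1']*r2)
    K=d['K'];return np.stack([a[:,0]*K[0][0]+K[0][2],a[:,1]*K[1][1]+K[1][2]],1)
E
python3 - <<'E'
from h import *
s=telemetry.read_state();print(s)
for n in['scene','top','wrist']:
    d=snap(n,n+'0');print(n,d['K'],d['k1'],d.get('hand_eye'))
E
```

```text
pics
{'clock': 0.0, 'q': array([ 1.15747617e+00,  3.07588714e-01,  1.50765150e+00, -1.33342199e-05,
        1.32837534e+00, -7.34821679e-02]), 'joint_velocities': array([ 1.90755741e-04, -1.99072754e-03,  4.03739000e-05,  4.60357843e-04,
        7.27162466e-04, -3.81622406e-05]), 'effort': array([-1.92969615e-03, -4.57556033e+01, -2.51913750e+01, -2.08547099e-04,
        1.33298524e-02,  3.79067103e-06]), 'tcp_pos': array([191.41282821, 541.48749352, 230.38027684]), 'orientation': array([ 8.16495547e-01,  5.77350846e-01, -8.63150859e-04,  5.27297115e-04]), 'ft_force': array([ 0.90495837, -0.22950515,  0.63336887]), 'wrist_torque': array([-0.00225435, -0.00927142,  0.02945953]), 'grip_width': 0.9976991198744143}
scene [[425.02147564   0.         254.81472276]
 [  0.         425.02147564 193.73118053]
 [  0.           0.           1.        ]] -0.1321077444937109 None
top [[400.52184871   0.         253.61221539]
 [  0.         400.52184871 188.24257278]
 [  0.           0.           1.        ]] 0.0254421605062611 None
wrist [[271.93629943   0.         250.3766607 ]
 [  0.         271.93629943 192.00772942]
 [  0.           0.           1.        ]] -0.015650200079845338 [[ 9.99999549e-01 -8.18174932e-04 -4.82947909e-04  8.90876925e-02]
 [ 9.28540588e-04  9.49265220e-01  3.14475246e-01 -8.00087786e+01]
 [ 2.01149890e-04 -3.14475553e-01  9.49265551e-01 -1.43007896e+02]
 [ 0.00000000e+00  0.00000000e+00  0.00000000e+00  1.00000000e+00]]
```

View pics/scene0.png

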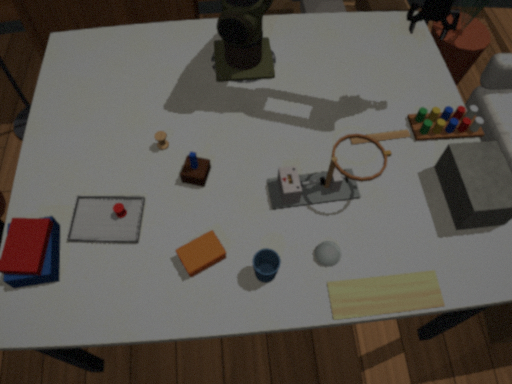

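View pics/top0.png

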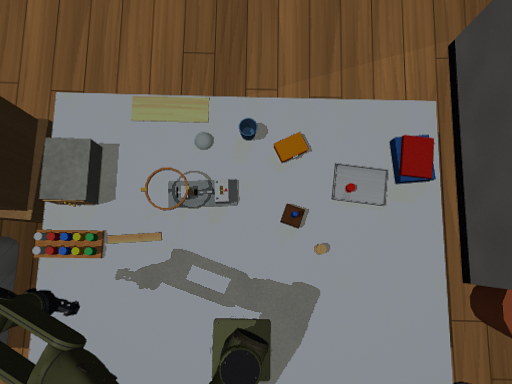

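View pics/wrist0.png

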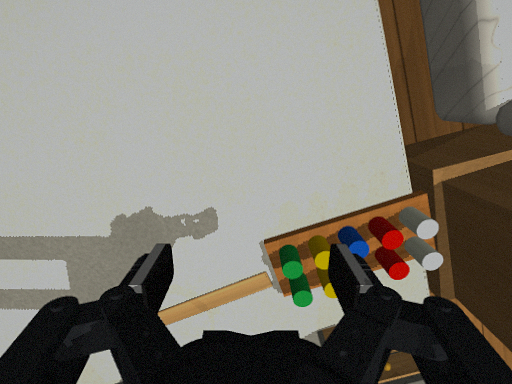

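The top picture shows the holder around (200,192) with its housing at (226,190) and the hoop to the left. The stand with the blue handle is at (294,215).

```bash
python3 - <<'E'
from h import *
for f in['top0','scene0']:
    d=ld(f);X=pts(d);hsv=cv2.cvtColor(d['image'],cv2.COLOR_RGB2HSV)
    # lever handle
    box={'top0':((280,320),(200,230)),'scene0':((175,215),(148,190))}[f]
    (u0,u1),(v0,v1)=box
    S=X[v0:v1,u0:u1].reshape(-1,3);H=hsv[v0:v1,u0:u1].reshape(-1,3)
    b=(H[:,0]>100)&(H[:,0]<130)&(H[:,1]>120)
    print(f,'blue',b.sum(),np.median(S[b],0),S[b].max(0))
    m=(S[:,2]>38)&(S[:,2]<50)&~b
    print('stand top',m.sum(),S[m].mean(0))
    r=cv2.minAreaRect(S[m][:,:2].astype(np.float32));print(r)
    box={'top0':((160,245),(165,215)),'scene0':((265,365),(130,215))}[f]
    (u0,u1),(v0,v1)=box
    S=X[v0:v1,u0:u1].reshape(-1,3)
    m=(abs(S[:,2]-75)<5); print('housing',m.sum(),S[m].mean(0),cv2.minAreaRect(S[m][:,:2].astype(np.float32)))
    m=(abs(S[:,2]-10)<4);print('rail',m.sum(),cv2.minAreaRect(S[m][:,:2].astype(np.float32)))
d=ld('top0')['image'];cv2.imwrite('pics/tz.png',cv2.cvtColor(cv2.resize(d[155:240,130:330],None,fx=4,fy=4,interpolation=cv2.INTER_CUBIC),cv2.COLOR_RGB2BGR))
E
```

```text
top0 blue 35 [ 473.51937321 -177.69333528  107.36120637] [ 490.45370253 -169.85992419  118.27830555]
stand top 313 [ 474.36083013 -179.44113703   44.27377084]
((475.05987548828125, -179.7583770751953), (69.98811340332031, 69.8891830444336), 72.01314544677734)
housing 291 [558.46190431  96.22764209  74.86569941] ((558.339599609375, 143.32847595214844), (81.42472076416016, 171.52952575683594), 0.8321954011917114)
rail 1016 ((571.0045166015625, 160.8035430908203), (188.51370239257812, 319.54095458984375), 1.1530466079711914)
scene0 blue 88 [nan nan nan] [nan nan nan]
stand top 418 [ 482.62981085 -177.69610912   44.57756918]
((477.67333984375, -178.28018188476562), (69.15813446044922, 71.10737609863281), 72.25019836425781)
housing 517 [562.84814932 101.63906588  74.95415953] ((558.161376953125, 144.91160583496094), (86.3461685180664, 172.17230224609375), 3.288886070251465)
rail 1542 ((501.375, 170.80245971679688), (302.7696228027344, 281.4551696777344), 78.0289535522461)
```

View pics/tz.png

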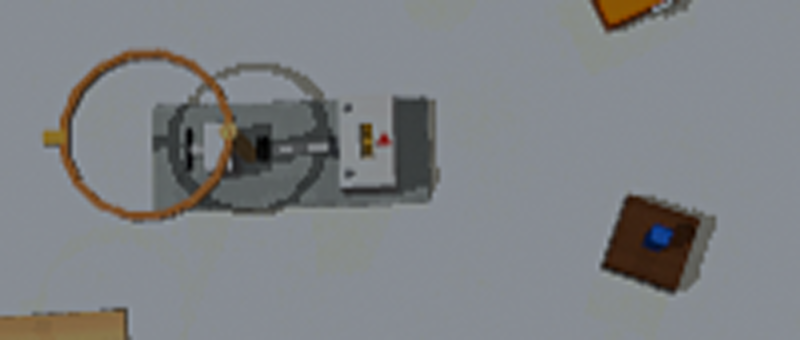

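Call:
{"method": "move_arm", "body": {"rows": [35,-40,5,0,0,-1,85,35,-40,5,0,0,-1,85,35,-40,5,0,0,-1,85,35,-40,5,0,0,-1,85,35,-40,5,0,0,-1,85,35,-40,5,0,0,-1,85,20,-48,0,0,0,-1,85,20,-48,0,0,0,-1,85,20,-48,0,0,0,-1,85,20,-48,0,0,0,0,85]}}

```text
clock: 1.4
tcp_pos: [486.8, 98.7, 258.8]
orientation: [0.982, -0.191, -0.001, -0.001]
ft_force: [1.1, 0.4, 1.2]
grip_width: 0.997
```

Call:
{"method": "move_arm", "body": {"rows": [0,0,0,0,0,0,85]}}

```text
clock: 1.52
tcp_pos: [488.0, 95.5, 258.5]
orientation: [0.981, -0.194, -0.001, -0.0]
ft_force: [-0.9, 0.7, 0.1]
grip_width: 0.996
```

```bash
python3 - <<'E'
from h import *
d=snap('wrist','w1');s=d['s'];print(s['tcp_pos'],Ro.from_quat(s['orientation']).as_matrix()[:,0])
E
```

```text
[487.97399287  95.45728933 258.53216684] [ 0.92498101 -0.38000938 -0.00173537]
```

View pics/w1.png

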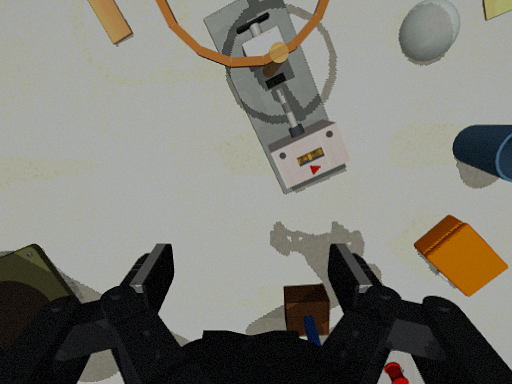

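```bash
python3 - <<'E'
from h import *
d=ld('w1');X=pts(d)
im=d['image'];cv2.imwrite('pics/w1z.png',cv2.cvtColor(cv2.resize(im[60:210,200:370],None,fx=4,fy=4,interpolation=cv2.INTER_CUBIC),cv2.COLOR_RGB2BGR))
S=X.reshape(-1,3)
m=(abs(S[:,2]-75)<3)&(S[:,1]<130)&(S[:,1]>40)&(S[:,0]>500)&(S[:,0]<620)
print(m.sum(),np.median(S[m],0),cv2.minAreaRect(S[m][:,:2].astype(np.float32)))
m2=(abs(S[:,2]-10)<3)&(S[:,1]<330)&(S[:,1]>0)&(S[:,0]>500)&(S[:,0]<620)
print(m2.sum(),cv2.minAreaRect(S[m2][:,:2].astype(np.float32)))
h=cv2.cvtColor(im,cv2.COLOR_RGB2HSV)
red=((h[...,0]<8)|(h[...,0]>172))&(h[...,1]>150)&(h[...,2]>100)
red[:120]=0;red[200:]=0
print('arrow',X[red].mean(0),red.sum())
m3=(abs(S[:,2]-44)<3)&(S[:,1]<-100);print(S[m3].mean(0),cv2.minAreaRect(S[m3][:,:2].astype(np.float32)))
E
```

```text
2627 [563.76014718  85.4001789   75.62071701] ((562.51611328125, 83.85228729248047), (84.382568359375, 50.717613220214844), 3.1650397777557373)
8402 ((558.7147827148438, 158.92001342773438), (101.07562255859375, 261.09295654296875), 3.1418018341064453)
arrow [562.03474484  68.80607108  76.11437441] 49
[ 664.89061816 -168.06994874   45.05589896] ((617.2239379882812, -183.08204650878906), (353.2273254394531, 128.10171508789062), 5.857786178588867)
```

View pics/w1z.png

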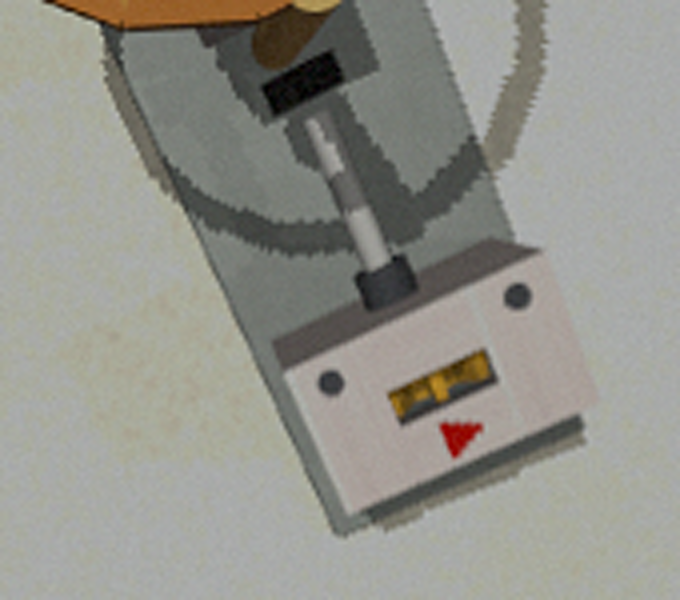

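Call:
{"method": "move_arm", "body": {"rows": [-2,-55,-10,0,0,0,85,-2,-55,-10,0,0,0,85,-2,-55,-10,0,0,0,85,-2,-45,-10,0,0,0,85,0,0,0,0,0,0,85,0,0,0,0,0,0,85]}}

```text
clock: 2.33
tcp_pos: [478.2, -109.3, 216.9]
orientation: [0.982, -0.187, -0.002, -0.003]
ft_force: [0.8, 0.2, 0.4]
grip_width: 0.996
```

```bash
python3 - <<'E'
from h import *
d=snap('wrist','w2');s=d['s'];print(s['tcp_pos'],Ro.from_quat(s['orientation']).as_matrix()[:,0])
X=pts(d);S=X.reshape(-1,3)
n=(abs(S[:,0]-475)<60)&(abs(S[:,1]+180)<60)
m=n&(abs(S[:,2]-44)<3);print(m.sum(),S[m].mean(0),cv2.minAreaRect(S[m][:,:2].astype(np.float32)))
m=n&(S[:,2]>100);print(m.sum(),S[m].mean(0),cv2.minAreaRect(S[m][:,:2].astype(np.float32)))
print(proj(d,[[475,-180,44],[475,-180,110]]))
E
```

```text
[ 478.23256681 -109.25922894  216.94876509] [ 0.92976178 -0.3681294  -0.00487626]
2371 [ 479.37293953 -174.73290598   44.42613855] ((478.0084228515625, -179.06155395507812), (70.03836822509766, 69.95840454101562), 71.59061431884766)
3196 [ 521.76268862 -133.89394942  258.36220403] ((505.17596435546875, -154.20079040527344), (90.05209350585938, 28.91714096069336), 49.53047561645508)
[[268.6022561  225.08663685]
 [272.34055756 251.90817184]]
```

View pics/w2.png

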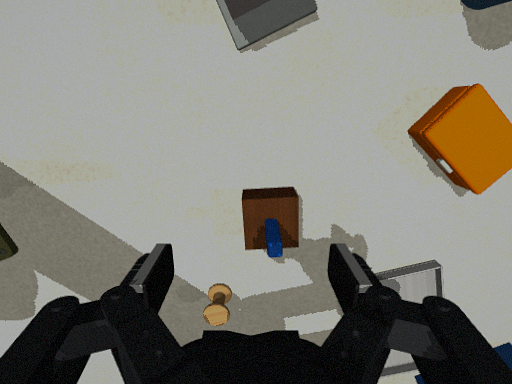

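```bash
python3 - <<'E'
from h import *
d=ld('w2');X=pts(d);im=d['image'];h=cv2.cvtColor(im,cv2.COLOR_RGB2HSV)
b=(h[...,0]>100)&(h[...,0]<130)&(h[...,1]>100);b[:200]=0;b[270:]=0;b[:,:250]=0;b[:,300:]=0
P=X[b];print(b.sum(),np.nanmin(P,0),np.nanmax(P,0))
t=P[P[:,2]>105];print(len(t),t.mean(0),cv2.minAreaRect(t[:,:2].astype(np.float32)))
for z0 in range(45,115,10):
    q=P[(P[:,2]>=z0)&(P[:,2]<z0+10)]; print(z0,len(q),q.mean(0))
cv2.imwrite('pics/w2z.png',cv2.cvtColor(cv2.resize(im[180:270,230:310],None,fx=6,fy=6,interpolation=cv2.INTER_NEAREST),cv2.COLOR_RGB2BGR))
E
```

```text
535 [ 466.43702455 -189.54799966   43.92717335] [ 487.57922021 -167.92531881  112.42485735]
239 [ 478.37765963 -176.67368265  109.54693008] ((477.9733581542969, -177.40895080566406), (17.835893630981445, 14.782852172851562), 68.94258117675781)
45 29 [ 479.1413791  -171.41942323   50.95843007]
55 39 [ 479.65833594 -170.86470486   60.41240442]
65 51 [ 480.73797291 -170.21420008   69.88093767]
75 52 [ 480.44103661 -170.11720374   80.14238561]
85 64 [ 479.74864064 -170.60029833   89.96463826]
95 59 [ 480.45809922 -170.24000917   99.91184972]
105 239 [ 478.37765963 -176.67368265  109.54693008]
```

View pics/w2z.png

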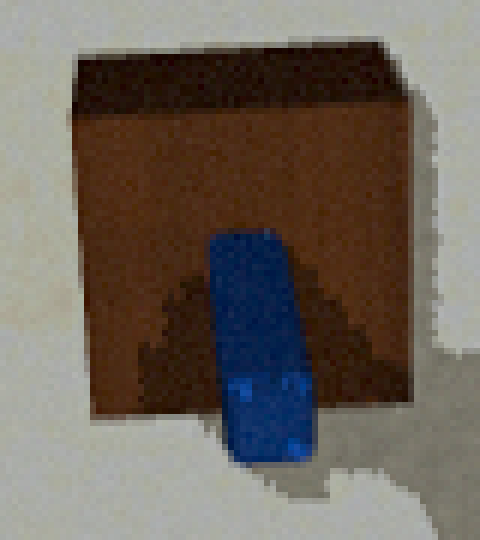

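Call:
{"method": "move_arm", "body": {"rows": [0,-35,-20,0,0,0.32,85,0,-34,-20,0,0,0,85,0,0,-20,0,0,0,85,0,0,0,0,0,0,85,0,0,0,0,0,0,85]}}

```text
clock: 3.0
tcp_pos: [481.9, -171.8, 158.5]
orientation: [0.988, -0.152, 0.001, -0.004]
ft_force: [0.3, -0.4, -0.1]
grip_width: 0.996
```

```bash
python3 - <<'E'
from h import *
d=snap('wrist','w3');s=d['s'];R=Ro.from_quat(s['orientation']).as_matrix();print(s['tcp_pos'],R.round(4))
print(proj(d,[s['tcp_pos'],[478,-178,110]]))
E
```

```text
[ 481.93631271 -171.79229476  158.45355121] [[ 9.537e-01 -3.008e-01  3.100e-03]
 [-3.009e-01 -9.536e-01  7.300e-03]
 [ 7.000e-04 -7.900e-03 -1.000e+00]]
[[249.23780428 245.51410951]
 [246.99314758 222.67274469]]
```

View pics/w3.png

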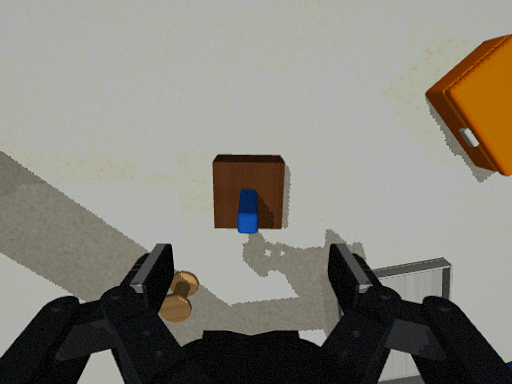

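```bash
cat >> h.py <<'E'
def lever(d,zmin):
    X=pts(d);im=d['image'];h=cv2.cvtColor(im,cv2.COLOR_RGB2HSV);s=d['s']
    b=(h[...,0]>100)&(h[...,0]<130)&(h[...,1]>100)&(np.hypot(X[...,0]-478,X[...,1]+178)<25)
    t=X[b];t=t[t[:,2]>zmin]
    r=cv2.minAreaRect(t[:,:2].astype(np.float32));return len(t),t[:,2].mean(),r
E
python3 - <<'E'
from h import *
d=ld('w3');print(lever(d,106))
X=pts(d);S=X.reshape(-1,3)
n=(abs(S[:,0]-475)<60)&(abs(S[:,1]+180)<60)
m=n&(abs(S[:,2]-44)<3);print(m.sum(),cv2.minAreaRect(S[m][:,:2].astype(np.float32)))
E
```

```text
(1144, np.float64(195.3032228519142), ((479.0615234375, -172.64190673828125), (27.71319580078125, 36.75046157836914), 71.5068359375))
3903 ((477.927490234375, -179.17144775390625), (70.50712585449219, 70.16341400146484), 71.56261444091797)
```

```bash
sed -i 's/t=t\[t\[:,2\]>zmin\]/t=t[(t[:,2]>zmin)\&(t[:,2]<118)]/' h.py
python3 - <<'E'
from h import *
d=ld('w3');print(lever(d,106));print(lever(d,108.5))
E
```

```text
(402, np.float64(109.84320899950424), ((478.2314147949219, -178.35862731933594), (16.256114959716797, 14.868585586547852), 72.8281478881836))
(361, np.float64(110.09839018237531), ((478.1913757324219, -178.50538635253906), (15.948144912719727, 14.819284439086914), 72.88422393798828))
```

Call:
{"method": "move_arm", "body": {"rows": [-3.7,-6.8,-10,0,0,0,85,0,0,0,0,0,0,85,0,0,0,0,0,0,85]}}

```text
clock: 3.42
tcp_pos: [478.8, -178.4, 149.5]
orientation: [0.988, -0.151, 0.002, -0.003]
ft_force: [0.5, 0.2, 0.4]
grip_width: 0.995
```

Call:
{"method": "move_arm", "body": {"rows": [-0.6,-0.2,-40,0,0,0,85,0,0,-40,0,0,0,85,0,0,-10,0,0,0,85,0,0,0,0,0,0,85,0,0,0,0,0,0,85]}}

```text
clock: 4.05
tcp_pos: [481.5, -180.4, 61.0]
orientation: [0.988, -0.152, 0.006, -0.002]
ft_force: [0.0, -0.4, 0.2]
grip_width: 0.996
```

```bash
python3 - <<'E'
from h import *
d=snap('wrist','w4');s=d['s'];print(s['tcp_pos'],s['ft_force'])
E
```

```text
[ 481.4697694  -180.37218919   60.95948328] [ 0.01597668 -0.37030387  0.19228683]
```

View pics/w4.png

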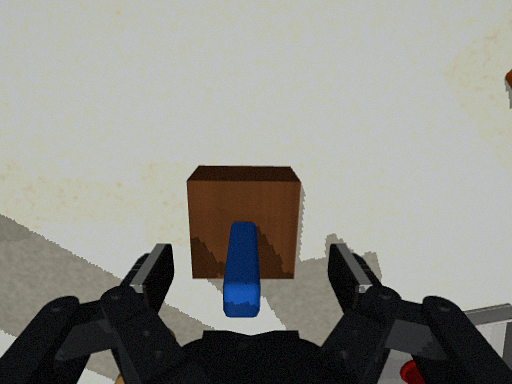

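```bash
cat >> h.py <<'E'
def fix(yawdeg,tgt=None):
    s=telemetry.read_state();R=Ro.from_quat(s['orientation'])
    c,sn=np.cos(np.radians(yawdeg)),np.sin(np.radians(yawdeg))
    D=Ro.from_matrix(np.array([[c,sn,0],[sn,-c,0],[0,0,-1]]))
    print('clock',round(s['clock'],2),'tcp',s['tcp_pos'].round(2),'rot10',(np.degrees((D*R.inv()).as_rotvec())/10).round(3),'f',s['ft_force'].round(2),'g',round(s['grip_width']*85.4,1))
    if tgt is not None: print('shift',(np.array(tgt)-s['tcp_pos']).round(2))
E
python3 -c "
from h import *
fix(-18.4,[478.2,-178.6,58])"
```

```text
clock 4.1 tcp [ 481.68 -180.48   61.15] rot10 [-0.014  0.079 -0.094] f [-0.37  0.22 -0.69] g 84.9
shift [-3.48  1.88 -3.15]
```

Call:
{"method": "move_arm", "body": {"rows": [-3.5,1.9,-3,0,0.08,-0.09,85,0,0,0,0,0,0,85,0,0,0,0,0,0,85]}}

```text
clock: 4.47
tcp_pos: [479.4, -179.1, 60.1]
orientation: [0.987, -0.16, 0.001, -0.0]
ft_force: [0.2, -0.1, 0.2]
grip_width: 0.997
```

```bash
python3 -c "
from h import *
fix(-18.4,[478.2,-178.6,58])"
```

```text
clock 4.47 tcp [ 479.41 -179.09   60.13] rot10 [-0.002  0.016  0.002] f [ 0.24 -0.06  0.19] g 85.2
shift [-1.21  0.49 -2.13]
```

Call:
{"method": "move_arm", "body": {"rows": [-1.2,0.5,-2,0,0.02,0,85,0,0,0,0,0,0,40,0,0,0,0,0,0,10,0,0,0,0,0,0,10,0,0,0,0,0,0,10,0,0,0,0,0,0,10]}}

```text
clock: 5.22
tcp_pos: [478.1, -178.6, 58.1]
orientation: [0.987, -0.16, -0.0, -0.0]
ft_force: [0.2, 1.1, -0.6]
grip_width: 0.175
```

```bash
python3 -c "
from h import *
fix(-18.4,[478.2,-178.6,58])"
```

```text
clock 5.22 tcp [ 478.15 -178.56   58.14] rot10 [-0.002 -0.004  0.002] f [ 0.2   1.12 -0.57] g 15.0
shift [ 0.05 -0.04 -0.14]
```

Call:
{"method": "move_arm", "body": {"rows": [0,0,12,0,0,0,10,0,0,12,0,0,0,10,0,0,12,0,0,0,10,0,0,12,0,0,0,10,0,0,25,0,0,0,10,0,0,25,0,0,0,10]}}

```text
clock: 5.98
tcp_pos: [476.8, -178.0, 160.9]
orientation: [0.987, -0.16, -0.002, -0.0]
ft_force: [1.3, -0.2, -0.4]
grip_width: 0.182
```

```bash
python3 -c "
from h import *
fix(3.15,[562.5,83.9,150])"
```

```text
clock 5.97 tcp [ 476.82 -177.96  160.91] rot10 [-0.005 -0.019  2.157] f [ 1.3  -0.24 -0.36] g 15.5
shift [ 85.68 261.86 -10.91]
```

Call:
{"method": "move_arm", "body": {"rows": [17,52,0,0,0,0.6,10,17,52,0,0,0,0.6,10,17,52,-3,0,0,0.6,10,17,52,-4,0,0,0.36,10,16,50,-4,0,0,0,10,0,0,0,0,0,0,10,0,0,0,0,0,0,10]}}

```text
clock: 6.85
tcp_pos: [566.5, 85.6, 159.0]
orientation: [0.999, 0.032, 0.006, 0.001]
ft_force: [-0.4, -1.1, -1.3]
grip_width: 0.18
```

```bash
python3 - <<'E'
from h import *
d=snap('wrist','w5')
fix(3.15,[562.5,83.9,150])
E
```

```text
clock 6.9 tcp [566.58  85.4  159.02] rot10 [ 0.005  0.073 -0.051] f [0.5  0.93 0.4 ] g 15.5
shift [-4.08 -1.5  -9.02]
```

View pics/w5.png

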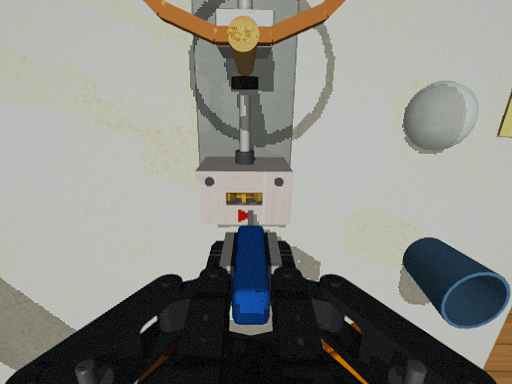

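```bash
python3 - <<'E'
from h import *
d=ld('w5');im=d['image'];s=d['s'];R=Ro.from_quat(s['orientation'])
X=pts(d);S=X.reshape(-1,3)
m=(abs(S[:,2]-75)<3)&(S[:,1]<130)&(S[:,1]>40)&(S[:,0]>500)&(S[:,0]<620)
print(m.sum(),np.median(S[m],0),cv2.minAreaRect(S[m][:,:2].astype(np.float32)))
print('tip proj',proj(d,R.apply([[0,0,48],[0,0,14]])+s['tcp_pos']))
print('slot corners',proj(d,[[562.5,83.9,75]]))
cv2.imwrite('pics/w5z.png',cv2.cvtColor(cv2.resize(im[150:240,190:300],None,fx=7,fy=6,interpolation=cv2.INTER_NEAREST),cv2.COLOR_RGB2BGR))
E
```

```text
4541 [561.43087721  87.78372143  75.54564248] ((562.484130859375, 84.50470733642578), (84.27359771728516, 50.15100860595703), 3.1035053730010986)
tip proj [[249.5180396  213.54599932]
 [249.37212593 234.19540437]]
slot corners [[243.85850989 199.037296  ]]
```

View pics/w5z.png

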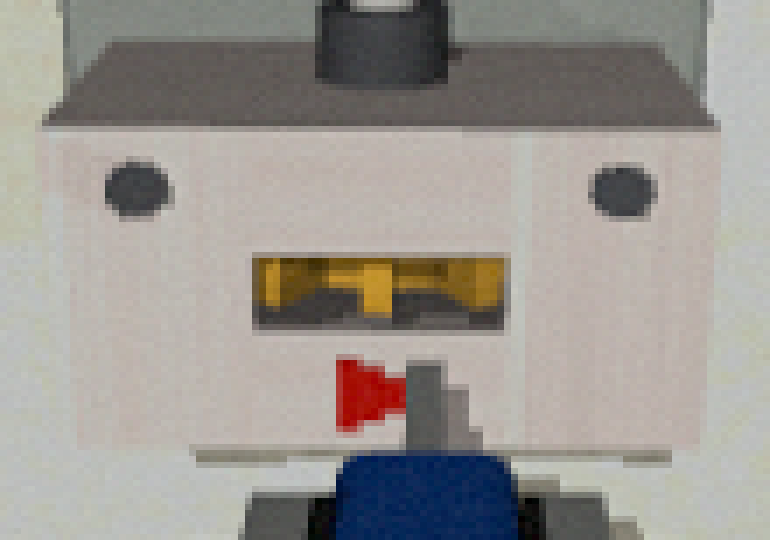

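```bash
python3 - <<'E'
from h import *
d=ld('w5');s=d['s'];R=Ro.from_quat(s['orientation'])
print('tip proj',proj(d,R.apply([[-2,-4,48],[2,-4,48],[-2,-4,30]])+s['tcp_pos']))
fix(3.15,[556.1,83.7,135])
E
```

```text
tip proj [[246.85976182 208.65372234]
 [252.15595181 208.64872823]
 [246.54719013 218.33668777]]
clock 6.9 tcp [566.58  85.4  159.02] rot10 [ 0.005  0.073 -0.051] f [0.5  0.93 0.4 ] g 15.5
shift [-10.48  -1.7  -24.02]
```

Call:
{"method": "move_arm", "body": {"rows": [-10.5,-1.4,-20,0,0.07,-0.05,10,0,0,0,0,0,0,10,0,0,0,0,0,0,10]}}

```text
clock: 7.28
tcp_pos: [556.3, 80.3, 140.6]
orientation: [1.0, 0.025, 0.001, 0.001]
ft_force: [0.8, -0.5, -0.8]
grip_width: 0.183
```

```bash
python3 - <<'E'
from h import *
d=snap('wrist','w6');im=d['image']
fix(3.15,[556.1,83.9,125])
cv2.imwrite('pics/w6z.png',cv2.cvtColor(cv2.resize(im[150:240,190:300],None,fx=7,fy=6,interpolation=cv2.INTER_NEAREST),cv2.COLOR_RGB2BGR))
E
```

```text
clock 7.33 tcp [555.96  80.34 140.43] rot10 [0.01  0.011 0.026] f [ 0.25 -0.68  0.02] g 15.3
shift [  0.14   3.56 -15.43]
```

View pics/w6z.png

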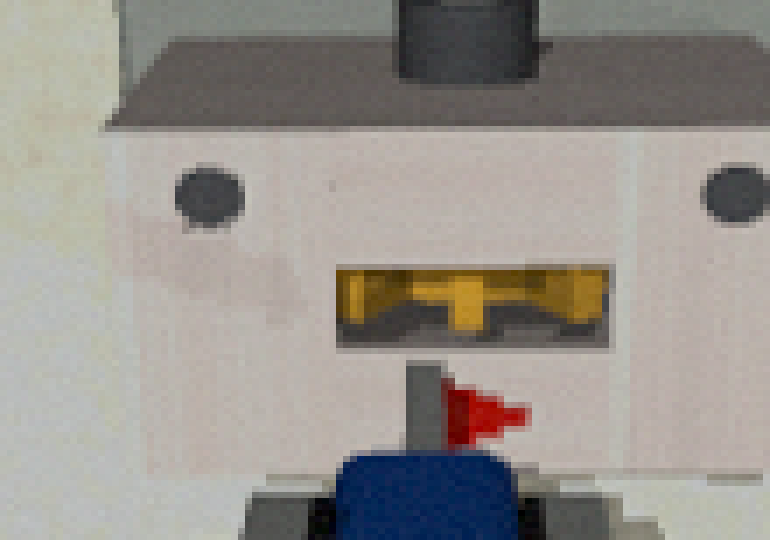

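Call:
{"method": "move_arm", "body": {"rows": [0,3.5,-4,0.01,0.01,0.03,10,0,0,-8,0,0,0,10,0,0,0,0,0,0,10,0,0,0,0,0,0,10]}}

```text
clock: 7.82
tcp_pos: [557.1, 83.7, 128.6]
orientation: [1.0, 0.028, 0.001, -0.0]
ft_force: [0.0, -0.2, -0.9]
grip_width: 0.179
```

```bash
python3 - <<'E'
from h import *
d=snap('wrist','w7');im=d['image']
fix(3.15,[556.1,83.9,111])
cv2.imwrite('pics/w7z.png',cv2.cvtColor(cv2.resize(im[150:240,190:300],None,fx=7,fy=6,interpolation=cv2.INTER_NEAREST),cv2.COLOR_RGB2BGR))
E
```

```text
clock 7.88 tcp [557.02  83.67 128.6 ] rot10 [-0.002  0.013 -0.003] f [ 0.62  0.45 -0.32] g 15.4
shift [ -0.92   0.23 -17.6 ]
```

View pics/w7z.png

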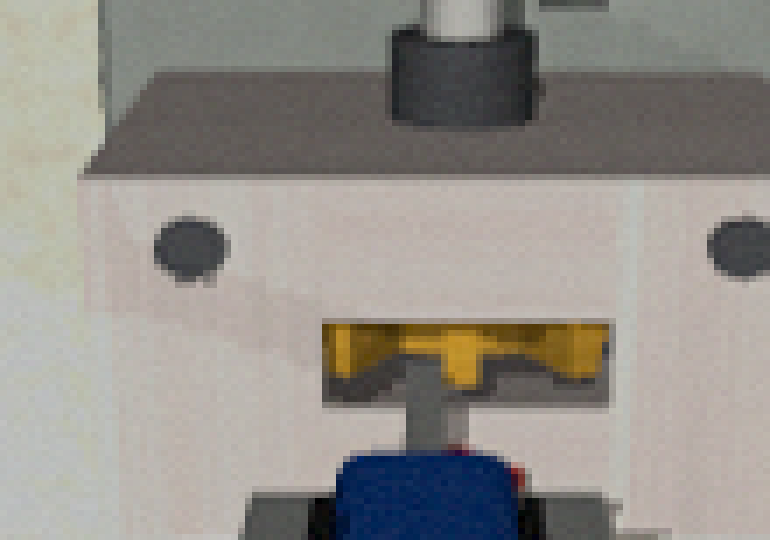

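Call:
{"method": "move_arm", "body": {"rows": [-0.8,0.5,-4,0,0.01,0,10,0,0,-4,0,0,0,10,0,0,0,0,0,0,10]}}

```text
clock: 8.25
tcp_pos: [556.2, 84.4, 120.1]
orientation: [1.0, 0.028, 0.0, -0.0]
ft_force: [-0.3, -0.5, -0.3]
grip_width: 0.179
```

```bash
python3 - <<'E'
from h import *
fix(3.15,[556.1,83.9,111])
E
```

```text
clock 8.25 tcp [556.15  84.37 120.11] rot10 [-0.002  0.002 -0.005] f [-0.27 -0.53 -0.29] g 15.3
shift [-0.05 -0.47 -9.11]
```

Tip is at about z = 72 with no contact; on to 12 mm deep.

Call:
{"method": "move_arm", "body": {"rows": [0,-0.3,-4,0,0,0,10,0,0,-4,0,0,0,10,0,0,0,0,0,0,10,0,0,0,0,0,0,10]}}

```text
clock: 8.75
tcp_pos: [556.2, 84.0, 111.4]
orientation: [1.0, 0.028, 0.0, -0.0]
ft_force: [0.1, 0.0, -0.4]
grip_width: 0.18
```

```bash
python3 - <<'E'
from h import *
d=snap('wrist','w8');im=d['image']
fix(3.15,[556.1,83.9,111])
cv2.imwrite('pics/w8z.png',cv2.cvtColor(cv2.resize(im[150:240,190:300],None,fx=7,fy=6,interpolation=cv2.INTER_NEAREST),cv2.COLOR_RGB2BGR))
E
```

```text
clock 8.8 tcp [556.12  83.99 111.43] rot10 [-0.002  0.001 -0.004] f [ 0.19 -1.07  0.03] g 15.3
shift [-0.02 -0.09 -0.43]
```

View pics/w8z.png

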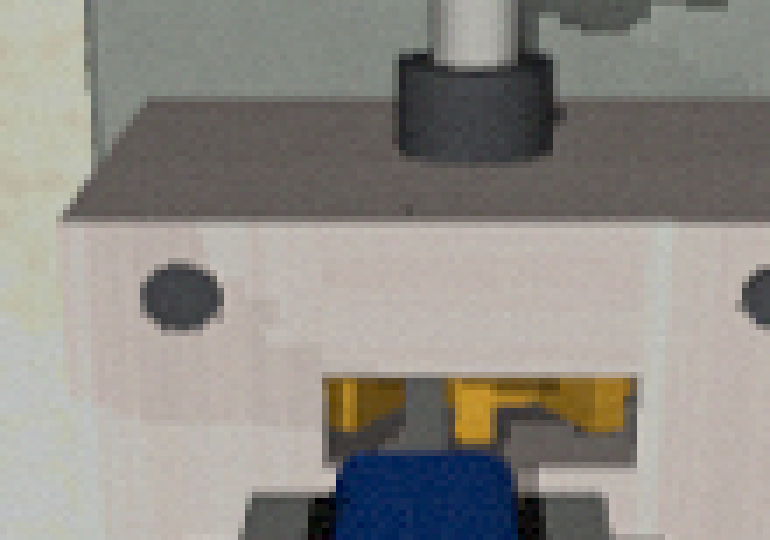

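Call:
{"method": "move_arm", "body": {"rows": [1.5,0.1,0,0,0,0,10,1.5,0.1,0,0,0,0,10,1.5,0.1,0,0,0,0,10]}}

```text
clock: 9.18
tcp_pos: [557.8, 84.2, 111.2]
orientation: [1.0, 0.028, -0.003, -0.0]
ft_force: [-3.4, -1.3, 1.3]
grip_width: 0.176
```

```bash
python3 - <<'E'
from h import *
fix(3.15,[556.1,83.9,111])
E
```

```text
clock 9.18 tcp [557.85  84.15 111.15] rot10 [ 0.001 -0.032 -0.005] f [-3.39 -1.25  1.3 ] g 15.0
shift [-1.75 -0.25 -0.15]
```

Call:
{"method": "move_arm", "body": {"rows": [2.5,0.1,0,0,0,0,10]}}

```text
clock: 9.3
tcp_pos: [558.2, 84.1, 110.8]
orientation: [1.0, 0.028, -0.005, 0.0]
ft_force: [-5.7, -0.6, 4.0]
grip_width: 0.178
```

Call:
{"method": "move_arm", "body": {"rows": [2.5,0.1,0,0,0,0,10]}}

```text
clock: 9.43
tcp_pos: [558.4, 84.2, 110.4]
orientation: [1.0, 0.028, -0.007, 0.0]
ft_force: [-5.9, -1.1, 3.2]
grip_width: 0.175
```

Call:
{"method": "move_arm", "body": {"rows": [2.5,0.1,0,0,0,0,10]}}

```text
clock: 9.55
tcp_pos: [558.6, 84.2, 110.1]
orientation: [1.0, 0.028, -0.01, 0.0]
ft_force: [-5.4, 0.1, 2.7]
grip_width: 0.18
```

```bash
python3 - <<'E'
from h import *
fix(3.15,[556.1,83.9,111.5]);s=telemetry.read_state();print(s['wrist_torque'])
E
```

```text
clock 9.55 tcp [558.56  84.15 110.06] rot10 [ 0.005 -0.112 -0.005] f [-5.37  0.11  2.68] g 15.4
shift [-2.46 -0.25  1.44]
[-0.03043644  1.28702287  0.03120571]
```

Call:
{"method": "move_arm", "body": {"rows": [3.5,0.2,1.2,0,-0.13,0,10]}}

```text
clock: 9.68
tcp_pos: [558.2, 84.2, 110.1]
orientation: [1.0, 0.028, -0.003, 0.001]
ft_force: [-8.9, -0.3, -0.1]
grip_width: 0.179
```

Call:
{"method": "move_arm", "body": {"rows": [3.5,0.2,0.6,0,-0.13,0,10]}}

```text
clock: 9.8
tcp_pos: [557.5, 84.2, 109.7]
orientation: [1.0, 0.028, 0.005, 0.001]
ft_force: [-9.5, -0.9, 4.8]
grip_width: 0.178
```

```bash
python3 - <<'E'
from h import *
fix(3.15,[556.1,83.9,111.5]);s=telemetry.read_state();print(s['wrist_torque'])
E
```

```text
clock 9.8 tcp [557.55  84.19 109.68] rot10 [ 0.011  0.054 -0.005] f [-9.47 -0.87  4.81] g 15.2
shift [-1.45 -0.29  1.82]
[-0.08436637  1.85748009 -0.03226629]
```

Call:
{"method": "move_arm", "body": {"rows": [4,0.2,1.5,0,0.02,0,10]}}

```text
clock: 9.93
tcp_pos: [557.8, 84.2, 109.9]
orientation: [1.0, 0.028, -0.0, 0.001]
ft_force: [-5.1, -0.9, -4.1]
grip_width: 0.182
```

Call:
{"method": "move_arm", "body": {"rows": [4,0.2,1.5,0,0,0,10]}}

```text
clock: 10.05
tcp_pos: [558.2, 84.2, 109.9]
orientation: [1.0, 0.028, -0.004, 0.001]
ft_force: [-4.6, -1.4, -2.9]
grip_width: 0.18
```

```bash
python3 - <<'E'
from h import *
d=snap('wrist','w9');im=d['image']
fix(3.15,[556.1,83.9,111])
cv2.imwrite('pics/w9z.png',cv2.cvtColor(cv2.resize(im[150:240,190:300],None,fx=7,fy=6,interpolation=cv2.INTER_NEAREST),cv2.COLOR_RGB2BGR))
E
```

```text
clock 10.1 tcp [558.25  84.24 109.9 ] rot10 [ 0.017 -0.051 -0.006] f [-6.56  0.07 -0.5 ] g 15.2
shift [-2.15 -0.34  1.1 ]
```

View pics/w9z.png

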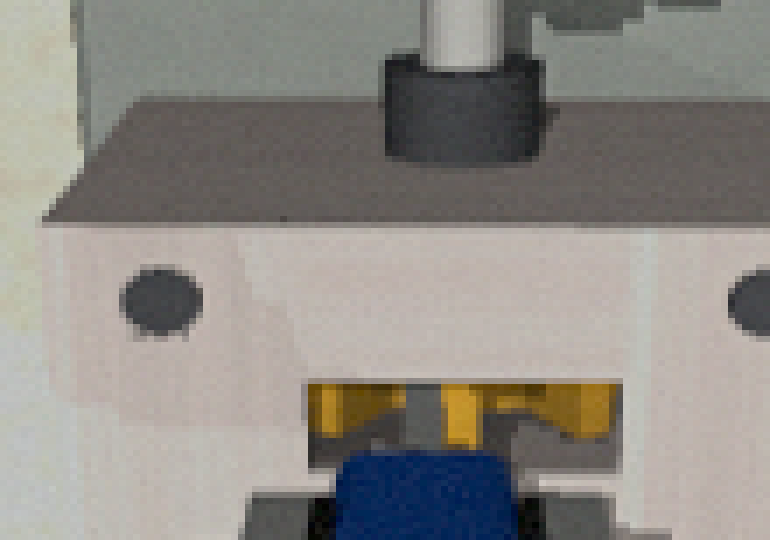

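Call:
{"method": "move_arm", "body": {"rows": [5,0.3,1,0,-0.09,0,10]}}

```text
clock: 10.22
tcp_pos: [558.4, 84.3, 109.6]
orientation: [1.0, 0.028, -0.002, 0.002]
ft_force: [-10.9, -0.8, 5.6]
grip_width: 0.178
```

Call:
{"method": "move_arm", "body": {"rows": [5,0.3,0.8,0,-0.07,0,10]}}

```text
clock: 10.35
tcp_pos: [558.3, 84.3, 109.3]
orientation: [1.0, 0.028, -0.001, 0.002]
ft_force: [-9.8, -0.5, 4.3]
grip_width: 0.18
```

```bash
cat >> h.py <<'E'
def st():
    s=telemetry.read_state();R=Ro.from_quat(s['orientation']);tip=R.apply([0.57,0.4,48])+s['tcp_pos']
    c,sn=np.cos(np.radians(3.15)),np.sin(np.radians(3.15));v=tip-np.array([562.6,84,0])
    print('tip in holder',round(c*v[0]+sn*v[1],2),round(-sn*v[0]+c*v[1],2),round(v[2],2),'T',s['wrist_torque'].round(2));fix(3.15)
E
python3 -c "
from h import *
st()"
```

```text
tip in holder -3.77 -0.04 61.29 T [-0.09  2.13 -0.07]
clock 10.35 tcp [558.31  84.32 109.29] rot10 [ 0.024 -0.008 -0.006] f [-9.82 -0.48  4.35] g 15.3
```

Call:
{"method": "move_arm", "body": {"rows": [6,0.3,2,-0.02,-0.07,0,10]}}

```text
clock: 10.48
tcp_pos: [558.3, 84.4, 109.4]
orientation: [1.0, 0.028, -0.001, 0.004]
ft_force: [-9.1, 0.5, -3.4]
grip_width: 0.178
```

Call:
{"method": "move_arm", "body": {"rows": [6,0.3,2,0,-0.07,0,10]}}

```text
clock: 10.6
tcp_pos: [558.3, 84.5, 109.4]
orientation: [1.0, 0.028, -0.001, 0.004]
ft_force: [-9.0, -0.8, -1.5]
grip_width: 0.181
```

```bash
python3 -c "
from h import *
st()"
```

```text
tip in holder -3.78 -0.09 61.36 T [-0.07  2.03  0.01]
clock 10.6 tcp [558.29  84.5  109.35] rot10 [ 0.052 -0.006 -0.005] f [-9.04 -0.85 -1.54] g 15.5
```

Call:
{"method": "move_arm", "body": {"rows": [7,0.2,2,0.06,-0.09,0,10]}}

```text
clock: 10.72
tcp_pos: [558.9, 84.3, 109.3]
orientation: [1.0, 0.028, 0.001, -0.0]
ft_force: [-11.4, -1.0, 2.3]
grip_width: 0.177
```

Call:
{"method": "move_arm", "body": {"rows": [7,0.2,2,0.03,-0.09,0,10]}}

```text
clock: 10.85
tcp_pos: [559.2, 84.0, 109.3]
orientation: [1.0, 0.028, 0.002, -0.002]
ft_force: [-10.7, -0.4, 2.5]
grip_width: 0.181
```

```bash
python3 -c "
from h import *
st()"
```

```text
tip in holder -2.64 -0.01 61.32 T [-0.21  2.43 -0.03]
clock 10.85 tcp [559.19  84.   109.32] rot10 [-0.026  0.021 -0.009] f [-10.72  -0.38   2.46] g 15.5
```

Call:
{"method": "move_arm", "body": {"rows": [8,0.4,2.3,0,-0.08,0,10,8,0.4,2.3,0,-0.08,0,10]}}

```text
clock: 11.1
tcp_pos: [560.4, 84.1, 109.4]
orientation: [1.0, 0.028, 0.001, -0.001]
ft_force: [-11.3, 0.8, 0.5]
grip_width: 0.182
```

Call:
{"method": "move_arm", "body": {"rows": [8,0.4,2.3,0,-0.08,0,10,8,0.4,2.3,0,-0.08,0,10]}}

```text
clock: 11.35
tcp_pos: [561.6, 84.3, 109.4]
orientation: [1.0, 0.028, -0.0, -0.001]
ft_force: [-11.9, -0.8, 1.9]
grip_width: 0.18
```

```bash
python3 -c "
from h import *
st()"
```

```text
tip in holder -0.38 -0.03 61.41 T [-0.13  2.55 -0.01]
clock 11.35 tcp [561.64  84.26 109.41] rot10 [-0.007 -0.001 -0.01 ] f [-11.91  -0.84   1.92] g 15.3
```

Call:
{"method": "move_arm", "body": {"rows": [8.5,0.4,2.9,0,-0.08,0,10,8.5,0.4,2.9,0,-0.08,0,10]}}

```text
clock: 11.6
tcp_pos: [562.4, 84.3, 109.5]
orientation: [1.0, 0.028, -0.003, 0.0]
ft_force: [-12.6, -0.8, -1.4]
grip_width: 0.181
```

```bash
python3 -c "
from h import *
st()"
```

```text
tip in holder 0.11 -0.06 61.48 T [-0.07  2.57 -0.03]
clock 11.6 tcp [562.39  84.34 109.48] rot10 [ 0.004 -0.032 -0.011] f [-12.6   -0.84  -1.39] g 15.4
```

Call:
{"method": "move_arm", "body": {"rows": [8.5,0.4,2.9,0,-0.08,0,10,8.5,0.4,2.9,0,-0.08,0,10]}}

```text
clock: 11.85
tcp_pos: [563.0, 84.4, 109.5]
orientation: [1.0, 0.029, -0.006, 0.001]
ft_force: [-11.4, -0.1, -1.3]
grip_width: 0.179
```

```bash
python3 -c "
from h import *
st()"
```

```text
tip in holder 0.48 -0.07 61.46 T [-0.07  2.57  0.02]
clock 11.85 tcp [563.04  84.44 109.46] rot10 [ 0.015 -0.065 -0.012] f [-11.43  -0.14  -1.34] g 15.3
```

Call:
{"method": "move_arm", "body": {"rows": [8.5,0.4,2.6,0,-0.08,0,10,8.5,0.4,2.6,0,-0.08,0,10]}}

```text
clock: 12.1
tcp_pos: [564.2, 84.6, 109.3]
orientation: [1.0, 0.029, -0.008, 0.002]
ft_force: [-12.5, -1.1, 0.6]
grip_width: 0.174
```

```bash
python3 -c "
from h import *
st()"
```

```text
tip in holder 1.45 -0.08 61.32 T [-0.08  2.62  0.01]
clock 12.1 tcp [564.23  84.58 109.32] rot10 [ 0.026 -0.092 -0.013] f [-12.49  -1.06   0.57] g 14.9
```

Call:
{"method": "move_arm", "body": {"rows": [8.5,0.3,2.6,0.03,-0.15,0,10,8.5,0.3,2.6,0,-0.12,0,10]}}

```text
clock: 12.35
tcp_pos: [565.4, 84.5, 109.1]
orientation: [1.0, 0.029, -0.001, 0.001]
ft_force: [-11.0, 0.6, 0.6]
grip_width: 0.18
```

```bash
python3 -c "
from h import *
st()"
```

```text
tip in holder 3.34 -0.11 61.05 T [-0.05  2.65 -0.01]
clock 12.35 tcp [565.41  84.49 109.05] rot10 [ 0.006 -0.008 -0.014] f [-10.98   0.56   0.63] g 15.3
```

Call:
{"method": "move_arm", "body": {"rows": [8.5,0.3,2.8,0,-0.12,0,10,8.5,0.3,2.8,0,-0.1,0,10]}}

```text
clock: 12.6
tcp_pos: [565.8, 84.6, 109.0]
orientation: [1.0, 0.029, 0.002, 0.001]
ft_force: [-12.0, 0.3, -0.7]
grip_width: 0.179
```

```bash
python3 -c "
from h import *
st()"
```

```text
tip in holder 3.94 -0.12 60.96 T [0.04 2.64 0.01]
clock 12.6 tcp [565.78  84.59 108.95] rot10 [ 0.015  0.02  -0.013] f [-12.04   0.32  -0.69] g 15.3
```

Call:
{"method": "move_arm", "body": {"rows": [8.5,0.4,2.8,0,-0.1,0,10,8.5,0.4,2.8,0,-0.1,0,10]}}

```text
clock: 12.85
tcp_pos: [566.2, 84.7, 108.8]
orientation: [1.0, 0.029, 0.002, 0.002]
ft_force: [-12.0, -0.9, -0.1]
grip_width: 0.181
```

```bash
python3 -c "
from h import *
st()"
```

```text
tip in holder 4.44 -0.1 60.84 T [-0.1   2.66 -0.05]
clock 12.85 tcp [566.22  84.72 108.83] rot10 [ 0.026  0.027 -0.014] f [-11.98  -0.88  -0.08] g 15.4
```

Call:
{"method": "move_arm", "body": {"rows": [-1.5,0,0,-0.02,0,0,10,-1.5,0,2,0,0,0,10,0,0,8,0,0,0,10,0,0,8,0,0,0,10,0,0,0,0,0,0,10,0,0,0,0,0,0,10]}}

```text
clock: 13.6
tcp_pos: [568.0, 85.1, 129.8]
orientation: [1.0, 0.029, 0.007, 0.004]
ft_force: [0.2, -1.1, -0.9]
grip_width: 0.177
```

```bash
python3 - <<'E'
from h import *
d=snap('wrist','w10');im=d['image']
st()
cv2.imwrite('pics/w10z.png',cv2.cvtColor(cv2.resize(im[0:260,150:350],None,fx=4,fy=3,interpolation=cv2.INTER_NEAREST)[:600],cv2.COLOR_RGB2BGR))
E
```

```text
tip in holder 6.81 -0.0 81.77 T [-0.02  0.06 -0.02]
clock 13.65 tcp [568.1   85.09 129.75] rot10 [ 0.042  0.084 -0.014] f [-0.14 -0.05 -1.12] g 14.9
```

View pics/w10z.png

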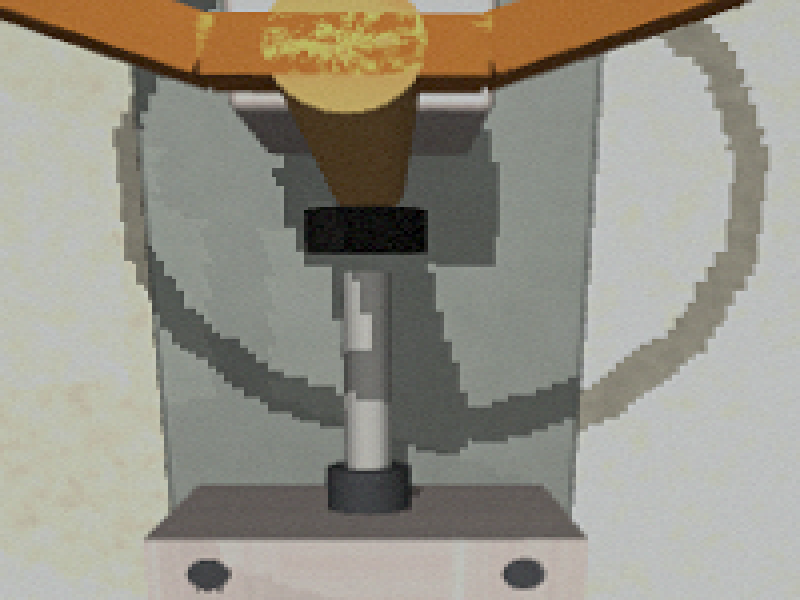

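```bash
python3 - <<'E'
from h import *
im=ld('w10')['image']
cv2.imwrite('pics/w10y.png',cv2.cvtColor(cv2.resize(im[170:250,190:300],None,fx=7,fy=6,interpolation=cv2.INTER_NEAREST),cv2.COLOR_RGB2BGR))
E
```

```text
(no output)
```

View pics/w10y.png

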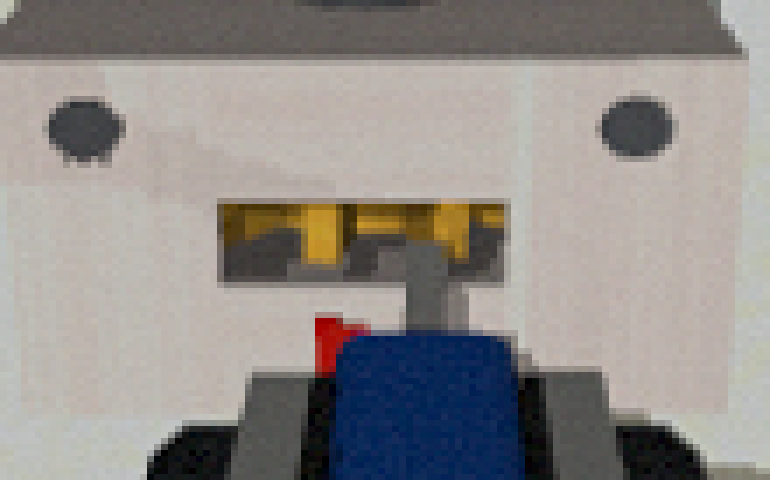

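Call:
{"method": "move_arm", "body": {"rows": [-9,-0.7,0,0.04,0.08,-0.01,10,-8.4,-0.7,0,0,0,0,10,0,0,0,0,0,0,10,0,0,0,0,0,0,10]}}

```text
clock: 14.15
tcp_pos: [548.3, 83.4, 129.1]
orientation: [1.0, 0.028, -0.001, -0.0]
ft_force: [0.3, 0.4, -0.9]
grip_width: 0.179
```

```bash
python3 - <<'E'
from h import *
st(); fix(3.15,[550.7,83.7,111])
E
```

```text
tip in holder -13.82 -0.2 81.06 T [-0.04 -0.05  0.02]
clock 14.15 tcp [548.33  83.41 129.06] rot10 [ 0.    -0.013 -0.002] f [ 0.26  0.41 -0.93] g 15.3
clock 14.15 tcp [548.33  83.41 129.06] rot10 [ 0.    -0.013 -0.002] f [ 0.26  0.41 -0.93] g 15.3
shift [  2.37   0.29 -18.06]
```

Call:
{"method": "move_arm", "body": {"rows": [2.4,0.2,-4,0,0,0,10,0,0,-4,0,0,0,10,0,0,0,0,0,0,10]}}

```text
clock: 14.52
tcp_pos: [551.3, 83.7, 120.3]
orientation: [1.0, 0.028, -0.001, -0.0]
ft_force: [-0.0, 0.3, -0.5]
grip_width: 0.177
```

```bash
python3 - <<'E'
from h import *
d=snap('wrist','w11');im=d['image']
st(); fix(3.15,[550.7,83.7,111])
cv2.imwrite('pics/w11.png',cv2.cvtColor(cv2.resize(im[170:250,190:300],None,fx=7,fy=6,interpolation=cv2.INTER_NEAREST),cv2.COLOR_RGB2BGR))
E
```

```text
tip in holder -10.65 -0.08 72.52 T [ 0.01  0.04 -0.03]
clock 14.57 tcp [551.46  83.7  120.52] rot10 [-0.    -0.009 -0.002] f [ 0.59 -0.34 -0.52] g 15.2
clock 14.57 tcp [551.46  83.7  120.52] rot10 [-0.    -0.009 -0.002] f [ 0.59 -0.34 -0.52] g 15.2
shift [-0.76  0.   -9.52]
```

View pics/w11.png

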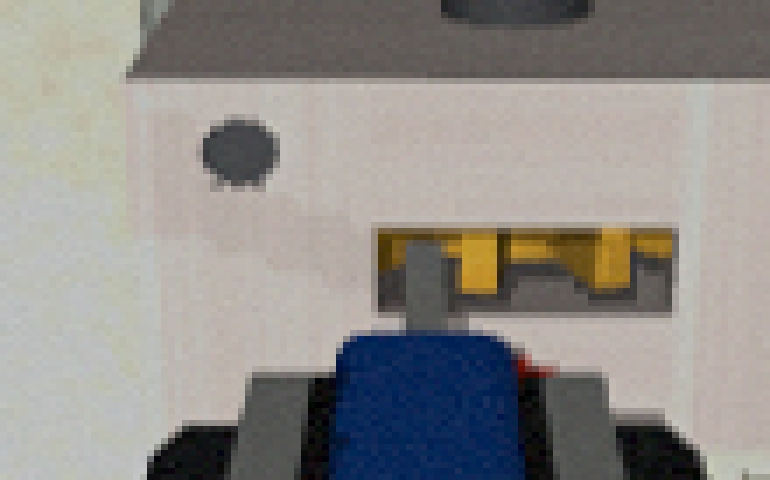

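Call:
{"method": "move_arm", "body": {"rows": [-0.5,0,-4,0,0,0,10,0,0,-4,0,0,0,10,0,0,0,0,0,0,10]}}

```text
clock: 14.95
tcp_pos: [550.9, 83.7, 111.9]
orientation: [1.0, 0.028, -0.001, -0.0]
ft_force: [-0.3, 0.3, -0.6]
grip_width: 0.18
```

```bash
python3 -c "
from h import *
st()"
```

```text
tip in holder -11.17 -0.01 63.87 T [ 0.01 -0.07  0.03]
clock 14.95 tcp [550.94  83.74 111.87] rot10 [-0.    -0.01  -0.003] f [-0.31  0.26 -0.64] g 15.4
```

Call:
{"method": "move_arm", "body": {"rows": [2,0.1,0.2,0,0,0,10,3,0.2,1,0,-0.05,0,10,5,0.3,1.7,0,-0.07,0,10]}}

```text
clock: 15.32
tcp_pos: [553.7, 83.9, 112.2]
orientation: [1.0, 0.028, 0.002, 0.001]
ft_force: [-7.8, -1.5, -2.7]
grip_width: 0.178
```

```bash
python3 -c "
from h import *
st()"
```

```text
tip in holder -8.08 -0.05 64.21 T [-0.14  1.85  0.01]
clock 15.32 tcp [553.75  83.92 112.21] rot10 [ 0.006  0.024 -0.003] f [-7.84 -1.47 -2.73] g 15.2
```

Call:
{"method": "move_arm", "body": {"rows": [6.5,0.3,1.5,0,-0.07,0,10]}}

```text
clock: 15.45
tcp_pos: [554.0, 84.0, 112.0]
orientation: [1.0, 0.028, 0.002, 0.001]
ft_force: [-10.3, -0.4, 3.2]
grip_width: 0.177
```

```bash
python3 -c "
from h import *
st()"
```

```text
tip in holder -7.78 -0.07 64.0 T [-0.05  2.25  0.  ]
clock 15.45 tcp [554.05  83.95 112.  ] rot10 [ 0.01   0.024 -0.003] f [-10.35  -0.44   3.23] g 15.1
```

Call:
{"method": "move_arm", "body": {"rows": [7,0.3,1.7,0,-0.09,0,10]}}

```text
clock: 15.58
tcp_pos: [554.9, 84.0, 112.2]
orientation: [1.0, 0.028, 0.004, 0.001]
ft_force: [-9.6, 0.4, 2.6]
grip_width: 0.182
```

```bash
python3 -c "
from h import *
st()"
```

```text
tip in holder -6.76 -0.09 64.24 T [-0.03  2.12 -0.01]
clock 15.57 tcp [554.89  84.02 112.23] rot10 [ 0.014  0.045 -0.003] f [-9.57  0.41  2.61] g 15.5
```

Call:
{"method": "move_arm", "body": {"rows": [7.5,0.3,1.8,0,-0.09,0,10]}}

```text
clock: 15.7
tcp_pos: [556.0, 84.1, 112.5]
orientation: [1.0, 0.028, 0.006, 0.002]
ft_force: [-10.8, -0.5, 1.4]
grip_width: 0.177
```

```bash
python3 -c "
from h import *
st()"
```

```text
tip in holder -5.44 -0.09 64.5 T [-0.01  2.07 -0.05]
clock 15.7 tcp [556.04  84.12 112.49] rot10 [ 0.017  0.065 -0.003] f [-10.83  -0.46   1.42] g 15.1
```

Call:
{"method": "move_arm", "body": {"rows": [7,0.3,1.6,0.01,-0.03,0,10]}}

```text
clock: 15.82
tcp_pos: [556.6, 84.1, 112.6]
orientation: [1.0, 0.028, 0.002, 0.001]
ft_force: [-8.5, -1.9, -0.5]
grip_width: 0.18
```

```bash
python3 -c "
from h import *
st()"
```

```text
tip in holder -5.2 -0.05 64.57 T [-0.16  2.02 -0.01]
clock 15.82 tcp [556.62  84.14 112.56] rot10 [ 0.012  0.025 -0.004] f [-8.53 -1.89 -0.5 ] g 15.3
```

Call:
{"method": "move_arm", "body": {"rows": [7,0.3,1.7,0.01,-0.05,0,10]}}

```text
clock: 15.95
tcp_pos: [557.4, 84.1, 112.6]
orientation: [1.0, 0.028, 0.0, 0.001]
ft_force: [-8.7, -0.2, 0.0]
grip_width: 0.179
```

```bash
python3 -c "
from h import *
st()"
```

```text
tip in holder -4.59 -0.04 64.65 T [-0.11  2.08 -0.06]
clock 15.95 tcp [557.39  84.14 112.65] rot10 [ 0.007  0.004 -0.005] f [-8.75 -0.15  0.05] g 15.2
```

Call:
{"method": "move_arm", "body": {"rows": [7,0.3,1.7,0.01,-0.05,0,10]}}

```text
clock: 16.08
tcp_pos: [558.0, 84.1, 112.7]
orientation: [1.0, 0.028, -0.002, 0.0]
ft_force: [-8.9, -0.2, 0.2]
grip_width: 0.175
```

```bash
python3 -c "
from h import *
st()"
```

```text
tip in holder -4.14 -0.05 64.72 T [-0.09  2.01 -0.01]
clock 16.07 tcp [558.02  84.1  112.72] rot10 [ 0.001 -0.018 -0.006] f [-8.93 -0.24  0.17] g 15.0
```

Call:
{"method": "move_arm", "body": {"rows": [7,0.3,1.7,0.01,-0.06,0,10]}}

```text
clock: 16.2
tcp_pos: [558.7, 84.1, 112.7]
orientation: [1.0, 0.028, -0.003, -0.0]
ft_force: [-10.4, -0.5, 0.7]
grip_width: 0.179
```

```bash
python3 -c "
from h import *
st()"
```

```text
tip in holder -3.61 -0.04 64.75 T [-0.11  2.11  0.03]
clock 16.2 tcp [558.66  84.1  112.75] rot10 [-0.004 -0.03  -0.006] f [-10.4   -0.54   0.67] g 15.3
```

Call:
{"method": "move_arm", "body": {"rows": [7.5,0.4,0.9,0,-0.09,0,10,7.5,0.4,0.9,0,-0.09,0,10]}}

```text
clock: 16.45
tcp_pos: [561.7, 84.3, 112.5]
orientation: [1.0, 0.028, 0.002, 0.0]
ft_force: [-9.8, -0.3, 4.9]
grip_width: 0.176
```

```bash
python3 -c "
from h import *
st()"
```

```text
tip in holder -0.11 -0.06 64.46 T [-0.14  2.22 -0.01]
clock 16.45 tcp [561.74  84.34 112.46] rot10 [ 0.004  0.019 -0.007] f [-9.81 -0.28  4.88] g 15.0
```

Call:
{"method": "move_arm", "body": {"rows": [7.5,0.4,0.9,0,-0.08,0,10]}}

```text
clock: 16.58
tcp_pos: [563.2, 84.4, 112.3]
orientation: [1.0, 0.028, 0.003, 0.001]
ft_force: [-10.1, -0.8, 4.3]
grip_width: 0.182
```

```bash
python3 -c "
from h import *
st()"
```

```text
tip in holder 1.47 -0.08 64.32 T [-0.07  2.2   0.01]
clock 16.57 tcp [563.2   84.44 112.32] rot10 [ 0.009  0.033 -0.008] f [-10.11  -0.85   4.28] g 15.5
```

Call:
{"method": "move_arm", "body": {"rows": [7.5,0.4,0.9,0,-0.08,0,10]}}

```text
clock: 16.7
tcp_pos: [564.6, 84.6, 112.1]
orientation: [1.0, 0.028, 0.004, 0.001]
ft_force: [-11.7, -0.5, 3.7]
grip_width: 0.181
```

```bash
python3 -c "
from h import *
st()"
```

```text
tip in holder 2.98 -0.08 64.12 T [-0.12  2.28 -0.06]
clock 16.7 tcp [564.6   84.56 112.11] rot10 [ 0.013  0.047 -0.008] f [-11.72  -0.55   3.71] g 15.5
```

Call:
{"method": "move_arm", "body": {"rows": [7.5,0.4,1.2,0,-0.08,0,10]}}

```text
clock: 16.82
tcp_pos: [565.5, 84.6, 112.0]
orientation: [1.0, 0.028, 0.005, 0.002]
ft_force: [-11.3, -0.3, 3.1]
grip_width: 0.182
```

```bash
python3 -c "
from h import *
st()"
```

```text
tip in holder 3.9 -0.08 63.99 T [-0.1  2.4 -0. ]
clock 16.82 tcp [565.45  84.65 111.98] rot10 [ 0.018  0.054 -0.009] f [-11.25  -0.33   3.08] g 15.5
```

Call:
{"method": "move_arm", "body": {"rows": [7.5,0.3,1.2,0.01,-0.05,0,10]}}

```text
clock: 16.95
tcp_pos: [566.1, 84.6, 111.9]
orientation: [1.0, 0.028, 0.002, 0.001]
ft_force: [-11.7, -0.3, 3.6]
grip_width: 0.179
```

```bash
python3 -c "
from h import *
st()"
```

```text
tip in holder 4.36 -0.08 63.89 T [-0.13  2.46 -0.05]
clock 16.95 tcp [566.12  84.63 111.89] rot10 [ 0.013  0.029 -0.01 ] f [-11.74  -0.29   3.64] g 15.3
```

Call:
{"method": "move_arm", "body": {"rows": [7.5,0.3,1.4,0.01,-0.05,0,10]}}

```text
clock: 17.08
tcp_pos: [566.6, 84.6, 111.9]
orientation: [1.0, 0.028, -0.0, 0.001]
ft_force: [-10.8, -0.7, 2.7]
grip_width: 0.181
```

```bash
python3 -c "
from h import *
st()"
```

```text
tip in holder 4.55 -0.07 63.87 T [-0.18  2.44 -0.  ]
clock 17.07 tcp [566.56  84.61 111.87] rot10 [ 0.008 -0.    -0.011] f [-10.75  -0.71   2.66] g 15.4
```

Call:
{"method": "move_arm", "body": {"rows": [7.5,0.3,1.4,0.01,-0.06,0,10]}}

```text
clock: 17.2
tcp_pos: [566.9, 84.6, 111.8]
orientation: [1.0, 0.029, -0.002, 0.0]
ft_force: [-10.5, -0.4, 3.3]
grip_width: 0.177
```

```bash
python3 -c "
from h import *
st()"
```

```text
tip in holder 4.75 -0.07 63.83 T [-0.15  2.52  0.06]
clock 17.2 tcp [566.92  84.58 111.83] rot10 [ 0.003 -0.02  -0.012] f [-10.49  -0.44   3.27] g 15.1
```

Call:
{"method": "move_arm", "body": {"rows": [8.5,0.4,1.6,0.01,-0.09,0,10]}}

```text
clock: 17.32
tcp_pos: [567.7, 84.6, 111.7]
orientation: [1.0, 0.029, -0.001, -0.0]
ft_force: [-12.1, -0.7, 2.7]
grip_width: 0.176
```

```bash
python3 -c "
from h import *
st()"
```

```text
tip in holder 5.58 -0.08 63.67 T [-0.14  2.69 -0.01]
clock 17.32 tcp [567.73  84.59 111.67] rot10 [-0.001 -0.017 -0.012] f [-12.15  -0.74   2.74] g 15.0
```

Call:
{"method": "move_arm", "body": {"rows": [8.5,0.4,1.6,0.01,-0.09,0,10]}}

```text
clock: 17.45
tcp_pos: [568.3, 84.6, 111.5]
orientation: [1.0, 0.029, -0.001, -0.0]
ft_force: [-11.7, -0.8, 3.0]
grip_width: 0.178
```

```bash
python3 -c "
from h import *
st()"
```

```text
tip in holder 6.17 -0.08 63.51 T [-0.15  2.75  0.01]
clock 17.45 tcp [568.3   84.58 111.51] rot10 [-0.005 -0.015 -0.013] f [-11.74  -0.79   3.03] g 15.2
```

Call:
{"method": "move_arm", "body": {"rows": [9,0.4,1.8,0.01,-0.09,0,10]}}

```text
clock: 17.58
tcp_pos: [568.9, 84.6, 111.3]
orientation: [1.0, 0.029, -0.002, -0.001]
ft_force: [-12.0, -0.0, 3.2]
grip_width: 0.18
```

```bash
python3 -c "
from h import *
st()"
```

```text
tip in holder 6.71 -0.08 63.34 T [-0.16  2.79 -0.03]
clock 17.57 tcp [568.88  84.58 111.34] rot10 [-0.009 -0.02  -0.015] f [-1.201e+01 -1.000e-02  3.210e+00] g 15.4
```

Call:
{"method": "move_arm", "body": {"rows": [9,0.4,1.9,0.01,-0.09,0,10]}}

```text
clock: 17.7
tcp_pos: [569.3, 84.6, 111.3]
orientation: [1.0, 0.029, -0.002, -0.001]
ft_force: [-12.8, -1.6, 3.5]
grip_width: 0.179
```

```bash
python3 -c "
from h import *
st()"
```

```text
tip in holder 7.05 -0.07 63.25 T [-0.15  2.89  0.04]
clock 17.7 tcp [569.27  84.58 111.26] rot10 [-0.013 -0.026 -0.016] f [-12.8  -1.6   3.5] g 15.3
```

Call:
{"method": "move_arm", "body": {"rows": [-1.5,0,0,0,0,0,10,-1.5,0,2,0,0,0,10,0,0,8,0,0,0,10,-2,0,8,0,0,0,10,-8,-0.5,0,0,0,0,10,0,0,0,0,0,0,10,0,0,0,0,0,0,10]}}

```text
clock: 18.58
tcp_pos: [558.8, 84.2, 132.6]
orientation: [1.0, 0.029, 0.002, -0.001]
ft_force: [-0.0, 0.2, -1.4]
grip_width: 0.176
```

```bash
python3 - <<'E'
from h import *
d=snap('wrist','w12');im=d['image']
st()
cv2.imwrite('pics/w12.png',cv2.cvtColor(cv2.resize(im[170:250,190:300],None,fx=7,fy=6,interpolation=cv2.INTER_NEAREST),cv2.COLOR_RGB2BGR))
E
```

```text
tip in holder -3.26 0.18 84.48 T [-0.01 -0.04 -0.02]
clock 18.62 tcp [558.58  84.24 132.48] rot10 [-0.015  0.019 -0.016] f [ 0.22  0.41 -0.38] g 15.4
```

View pics/w12.png

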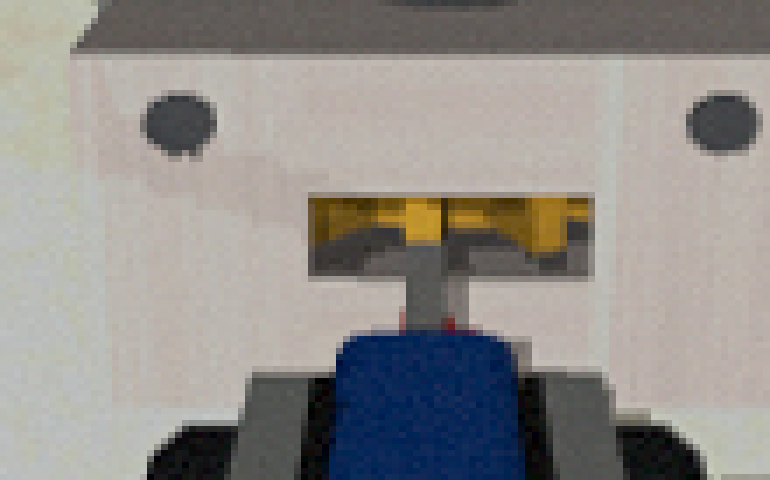

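Call:
{"method": "move_arm", "body": {"rows": [-6,-0.5,-4,-0.02,0.02,-0.02,10,0,0,-6,0,0,0,10,0,0,0,0,0,0,10]}}

```text
clock: 19.0
tcp_pos: [551.6, 83.7, 121.0]
orientation: [1.0, 0.027, -0.001, 0.001]
ft_force: [-0.1, -0.2, -0.2]
grip_width: 0.179
```

```bash
python3 - <<'E'
from h import *
st(); fix(3.15,[552.5,83.75,112])
E
```

```text
tip in holder -10.51 -0.18 73.04 T [0.01 0.03 0.01]
clock 19.0 tcp [551.62  83.67 121.04] rot10 [ 0.006 -0.011  0.006] f [-0.09 -0.21 -0.16] g 15.3
clock 19.0 tcp [551.62  83.67 121.04] rot10 [ 0.006 -0.011  0.006] f [-0.09 -0.21 -0.16] g 15.3
shift [ 0.88  0.08 -9.04]
```

Call:
{"method": "move_arm", "body": {"rows": [0.8,0,-4,0,0,0,10,0,0,-4.5,0,0,0,10,0,0,0,0,0,0,10]}}

```text
clock: 19.38
tcp_pos: [552.6, 83.7, 111.6]
orientation: [1.0, 0.027, -0.001, 0.001]
ft_force: [1.3, 0.1, -0.7]
grip_width: 0.178
```

```bash
python3 -c "
from h import *
st()"
```

```text
tip in holder -9.51 -0.2 63.59 T [-0.04 -0.01 -0.03]
clock 19.38 tcp [552.63  83.7  111.59] rot10 [ 0.006 -0.013  0.006] f [ 1.26  0.11 -0.66] g 15.2
```

Call:
{"method": "move_arm", "body": {"rows": [2,0.1,0.2,0,0,0,10,3,0.2,1,0,-0.05,0,10,5,0.3,1.4,0,-0.07,0,10]}}

```text
clock: 19.75
tcp_pos: [555.5, 83.8, 111.8]
orientation: [1.0, 0.027, 0.002, 0.001]
ft_force: [-8.5, -0.1, -1.9]
grip_width: 0.18
```

```bash
python3 -c "
from h import *
st()"
```

```text
tip in holder -6.41 -0.29 63.82 T [-0.07  1.94 -0.01]
clock 19.75 tcp [555.45  83.84 111.82] rot10 [0.013 0.021 0.006] f [-8.54 -0.06 -1.95] g 15.4
```

Call:
{"method": "move_arm", "body": {"rows": [6.5,0.3,1.5,0,-0.07,0,10]}}

```text
clock: 19.88
tcp_pos: [555.6, 83.9, 111.7]
orientation: [1.0, 0.027, 0.002, 0.002]
ft_force: [-10.7, -0.4, 3.6]
grip_width: 0.179
```

```bash
python3 -c "
from h import *
st()"
```

```text
tip in holder -6.29 -0.29 63.7 T [-0.03  2.45  0.01]
clock 19.88 tcp [555.59  83.87 111.7 ] rot10 [0.017 0.019 0.006] f [-10.66  -0.42   3.64] g 15.3
```

Call:
{"method": "move_arm", "body": {"rows": [7,0.3,1.8,0.01,-0.07,0,10]}}

```text
clock: 20.0
tcp_pos: [555.6, 83.8, 111.7]
orientation: [1.0, 0.027, 0.001, 0.001]
ft_force: [-10.1, -0.1, 1.0]
grip_width: 0.182
```

```bash
python3 -c "
from h import *
st()"
```

```text
tip in holder -6.33 -0.28 63.74 T [-0.17  2.37 -0.03]
clock 20.0 tcp [555.61  83.84 111.74] rot10 [0.012 0.011 0.005] f [-10.12  -0.09   1.01] g 15.5
```

Call:
{"method": "move_arm", "body": {"rows": [7.5,0.3,1.8,0.01,-0.08,0,10]}}

```text
clock: 20.12
tcp_pos: [555.7, 83.8, 111.7]
orientation: [1.0, 0.027, 0.001, 0.001]
ft_force: [-10.2, -0.7, 1.9]
grip_width: 0.179
```

```bash
python3 -c "
from h import *
st()"
```

```text
tip in holder -6.28 -0.27 63.73 T [-0.1   2.48 -0.01]
clock 20.12 tcp [555.69  83.81 111.73] rot10 [0.007 0.008 0.004] f [-10.16  -0.72   1.94] g 15.3
```

Call:
{"method": "move_arm", "body": {"rows": [8,0.3,1.8,0.01,-0.08,0,10]}}

```text
clock: 20.25
tcp_pos: [555.8, 83.8, 111.7]
orientation: [1.0, 0.027, -0.0, 0.0]
ft_force: [-12.6, -0.4, 3.1]
grip_width: 0.174
```

```bash
python3 -c "
from h import *
st()"
```

```text
tip in holder -6.22 -0.28 63.7 T [-0.1   2.63 -0.02]
clock 20.25 tcp [555.82  83.76 111.7 ] rot10 [ 0.002 -0.     0.004] f [-12.55  -0.4    3.08] g 14.9
```

Call:
{"method": "move_arm", "body": {"rows": [8.3,0.3,1.8,0.01,-0.09,0,10]}}

```text
clock: 20.38
tcp_pos: [555.9, 83.7, 111.7]
orientation: [1.0, 0.027, -0.0, -0.0]
ft_force: [-13.1, -0.3, 3.5]
grip_width: 0.179
```

```bash
python3 -c "
from h import *
st()"
```

```text
tip in holder -6.14 -0.29 63.71 T [-0.13  2.76 -0.06]
clock 20.38 tcp [555.9   83.71 111.71] rot10 [-0.003 -0.001  0.003] f [-13.1   -0.32   3.49] g 15.3
```

Call:
{"method": "move_arm", "body": {"rows": [8.6,0.3,1.9,0.01,-0.09,0,10]}}

```text
clock: 20.5
tcp_pos: [556.0, 83.7, 111.7]
orientation: [1.0, 0.027, -0.0, -0.001]
ft_force: [-12.4, -1.1, 3.4]
grip_width: 0.179
```

```bash
python3 -c "
from h import *
st()"
```

```text
tip in holder -6.09 -0.29 63.72 T [-0.14  2.8   0.  ]
clock 20.5 tcp [555.99  83.68 111.72] rot10 [-0.007 -0.006  0.002] f [-12.41  -1.06   3.41] g 15.3
```

Call:
{"method": "move_arm", "body": {"rows": [9,0.4,1.9,0.02,-0.1,0,10]}}

```text
clock: 20.62
tcp_pos: [556.4, 83.7, 111.8]
orientation: [1.0, 0.027, 0.0, -0.002]
ft_force: [-13.2, -0.6, 5.4]
grip_width: 0.179
```

```bash
python3 -c "
from h import *
st()"
```

```text
tip in holder -5.59 -0.22 63.77 T [-0.22  2.83  0.01]
clock 20.62 tcp [556.44  83.66 111.78] rot10 [-0.021 -0.    -0.   ] f [-13.24  -0.65   5.36] g 15.3
```

Call:
{"method": "move_arm", "body": {"rows": [-1.5,0,0,0.02,0,0,10,-1.5,0,2,0,0,0,10,0,0,8,0,0,0,10,0,0,12,0,0,0,10,0,0,25,0,0,0,10,0,0,0,0,0,0,10]}}

```text
clock: 21.38
tcp_pos: [557.9, 83.9, 164.0]
orientation: [1.0, 0.027, 0.005, -0.004]
ft_force: [0.9, -0.7, -0.4]
grip_width: 0.184
```

```bash
python3 - <<'E'
from h import *
d=snap('wrist','w13');im=d['image'];s=d['s'];R=Ro.from_quat(s['orientation'])
st(); fix(-18.4,[478.15,-178.56,155])
print('tip proj',proj(d,R.apply([[-2,-4,48],[2,-4,48],[-2,-4,30]])+s['tcp_pos']))
cv2.imwrite('pics/w13.png',cv2.cvtColor(cv2.resize(im[170:250,190:300],None,fx=7,fy=6,interpolation=cv2.INTER_NEAREST),cv2.COLOR_RGB2BGR))
E
```

```text
tip in holder -4.91 0.12 114.7 T [-0.01  0.02  0.02]
clock 21.43 tcp [556.73  83.85 162.7 ] rot10 [-0.044  0.044  0.   ] f [-0.14 -0.38  0.06] g 15.4
clock 21.43 tcp [556.73  83.85 162.7 ] rot10 [-0.035  0.052 -2.155] f [-0.14 -0.38  0.06] g 15.4
shift [ -78.58 -262.41   -7.7 ]
tip proj [[246.85484806 208.66642409]
 [252.1508899  208.66141607]
 [246.54215034 218.35015826]]
```

View pics/w13.png

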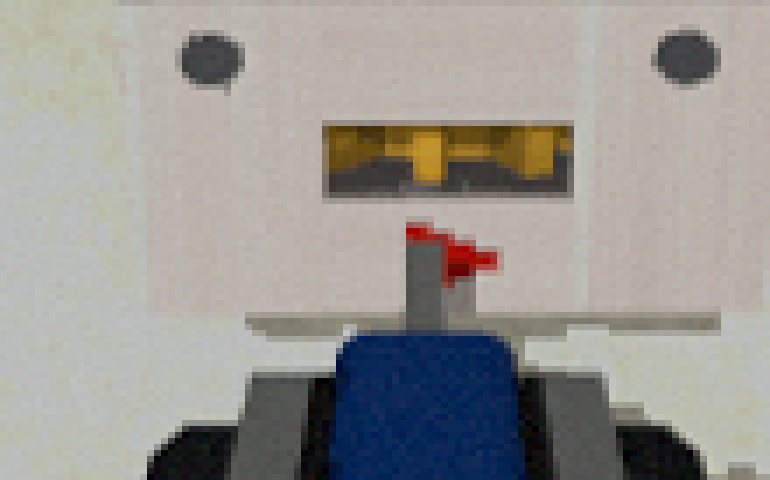

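Call:
{"method": "move_arm", "body": {"rows": [-16,-52,0,-0.04,0.05,-0.55,10,-16,-52,0,0,0,-0.55,10,-16,-52,0,0,0,-0.55,10,-16,-52,0,0,0,-0.5,10,-13,-46,0,0,0,0,10,0,0,0,0,0,0,10,0,0,0,0,0,0,10]}}

```text
clock: 22.3
tcp_pos: [476.1, -175.4, 158.2]
orientation: [0.986, -0.165, -0.002, -0.001]
ft_force: [0.0, 0.4, -0.5]
grip_width: 0.177
```

```bash
python3 - <<'E'
from h import *
fix(-18.4,[478.15,-178.56,130])
E
```

```text
clock 22.3 tcp [ 476.12 -175.43  158.24] rot10 [-0.011 -0.019  0.054] f [ 0.03  0.35 -0.46] g 15.1
shift [  2.03  -3.13 -28.24]
```

Call:
{"method": "move_arm", "body": {"rows": [2,-3.1,-20,-0.01,-0.02,0.05,10,0,0,-20,0,0,0,10,0,0,-12,0,0,0,10,0,0,0,0,0,0,10,0,0,0,0,0,0,10]}}

```text
clock: 22.92
tcp_pos: [480.0, -173.3, 104.6]
orientation: [0.988, -0.157, 0.0, -0.001]
ft_force: [-0.0, -0.1, -0.1]
grip_width: 0.178
```

```bash
python3 - <<'E'
from h import *
d=snap('wrist','w14');im=d['image']
fix(-18.4,[478.15,-178.56,95])
cv2.imwrite('pics/w14.png',cv2.cvtColor(cv2.resize(im[150:250,190:300],None,fx=7,fy=6,interpolation=cv2.INTER_NEAREST),cv2.COLOR_RGB2BGR))
E
```

```text
clock 22.98 tcp [ 479.99 -173.3   104.68] rot10 [-0.009  0.006 -0.037] f [ 0.24 -0.58 -0.53] g 15.4
shift [-1.84 -5.26 -9.68]
```

View pics/w14.png

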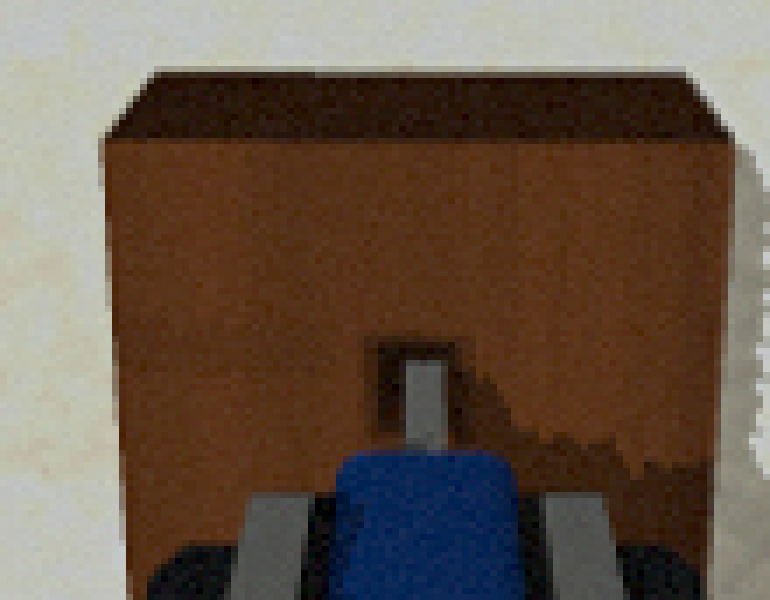

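Call:
{"method": "move_arm", "body": {"rows": [-1.8,-5.2,-2,-0.01,0.01,-0.04,10,0,0,0,0,0,0,10,0,0,0,0,0,0,10]}}

```text
clock: 23.35
tcp_pos: [479.0, -179.4, 103.9]
orientation: [0.987, -0.16, 0.001, 0.001]
ft_force: [-0.0, -1.1, -0.9]
grip_width: 0.179
```

```bash
python3 - <<'E'
from h import *
d=snap('wrist','w15');im=d['image']
fix(-18.4,[478.15,-178.56,95])
cv2.imwrite('pics/w15.png',cv2.cvtColor(cv2.resize(im[150:250,190:300],None,fx=7,fy=6,interpolation=cv2.INTER_NEAREST),cv2.COLOR_RGB2BGR))
E
```

```text
clock 23.4 tcp [ 479.01 -179.44  103.88] rot10 [0.01  0.01  0.006] f [-0.22 -0.85 -0.64] g 15.4
shift [-0.86  0.88 -8.88]
```

View pics/w15.png

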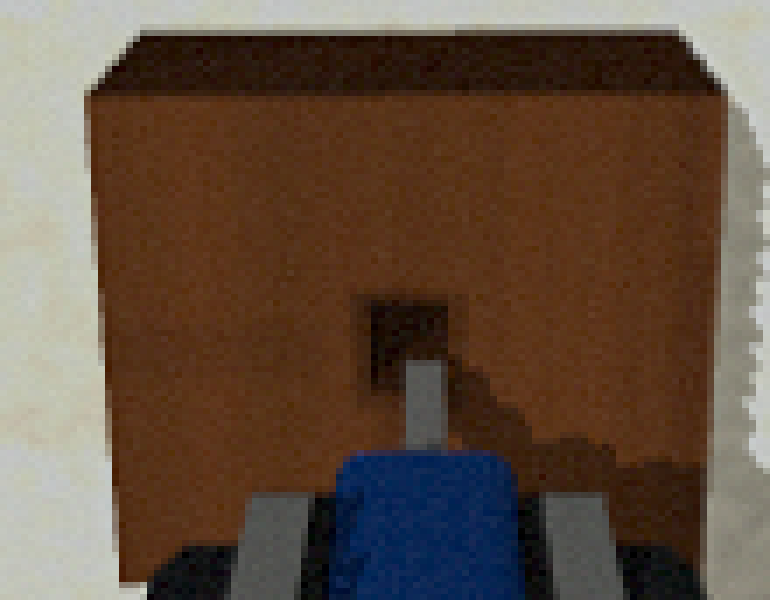

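Call:
{"method": "move_arm", "body": {"rows": [-1.3,0.9,-4,0.01,0.01,0,10,0,0,-4,0,0,0,10,0,0,0,0,0,0,10]}}

```text
clock: 23.78
tcp_pos: [477.4, -178.5, 95.3]
orientation: [0.987, -0.161, -0.0, -0.0]
ft_force: [-0.7, -0.4, -0.4]
grip_width: 0.181
```

```bash
python3 - <<'E'
from h import *
d=snap('wrist','w16');im=d['image']
fix(-18.4,[477.7,-178.6,58])
cv2.imwrite('pics/w16.png',cv2.cvtColor(cv2.resize(im[150:250,190:300],None,fx=7,fy=6,interpolation=cv2.INTER_NEAREST),cv2.COLOR_RGB2BGR))
E
```

```text
clock 23.82 tcp [ 477.51 -178.54   95.45] rot10 [-0.001 -0.001  0.007] f [ 0.34  0.97 -0.69] g 15.1
shift [  0.19  -0.06 -37.45]
```

View pics/w16.png

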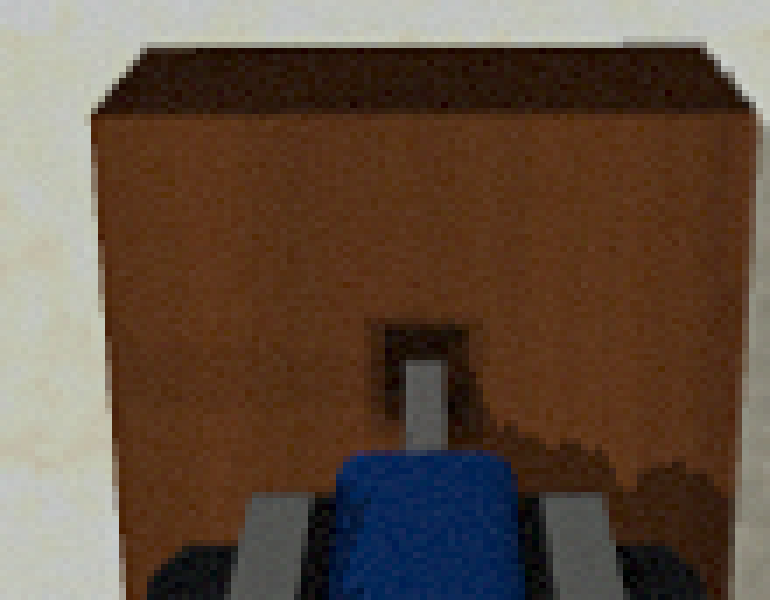

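Blade is centred over the hole in the image's x direction. I'll go down in steps.

Call:
{"method": "move_arm", "body": {"rows": [0,0,-5,0,0,0,10,0,0,-5,0,0,0,10,0,0,0,0,0,0,10]}}

```text
clock: 24.2
tcp_pos: [477.5, -178.5, 84.7]
orientation: [0.987, -0.16, -0.0, -0.0]
ft_force: [-0.5, -0.4, -1.5]
grip_width: 0.183
```

```bash
python3 - <<'E'
from h import *
fix(-18.4,[477.7,-178.6,58])
E
```

```text
clock 24.2 tcp [ 477.51 -178.49   84.66] rot10 [-0.001 -0.001  0.007] f [-0.5  -0.37 -1.5 ] g 15.6
shift [  0.19  -0.11 -26.66]
```

Tip is about 7 mm inside the hole with no force on it; continuing.

Call:
{"method": "move_arm", "body": {"rows": [0.1,0,-6,0,0,0,10,0,0,-6,0,0,0,10,0,0,-6,0,0,0,10,0,0,0,0,0,0,10,0,0,0,0,0,0,10]}}

```text
clock: 24.82
tcp_pos: [477.6, -178.5, 65.1]
orientation: [0.987, -0.161, -0.0, -0.0]
ft_force: [0.7, -0.1, -0.8]
grip_width: 0.175
```

```bash
python3 - <<'E'
from h import *
fix(-18.4,[477.9,-178.6,58])
E
```

```text
clock 24.82 tcp [ 477.57 -178.46   65.08] rot10 [-0.003 -0.004  0.007] f [ 0.65 -0.07 -0.78] g 15.0
shift [ 0.33 -0.14 -7.08]
```

Call:
{"method": "move_arm", "body": {"rows": [0.2,0,-4,0,0,0,10,0,0,-2,0,0,0,10,0,0,0,0,0,0,10]}}

```text
clock: 25.2
tcp_pos: [478.1, -178.6, 59.0]
orientation: [0.987, -0.161, 0.0, -0.0]
ft_force: [-0.1, -0.3, -0.1]
grip_width: 0.179
```

Call:
{"method": "move_arm", "body": {"rows": [0,0,-0.7,0,0,0,10,0,0,0,0,0,0,10]}}

```text
clock: 25.45
tcp_pos: [478.2, -178.6, 58.4]
orientation: [0.987, -0.161, 0.0, -0.0]
ft_force: [0.1, 0.4, -0.5]
grip_width: 0.18
```

```bash
python3 - <<'E'
from h import *
fix(-18.4,[478.15,-178.56,58])
E
```

```text
clock 25.45 tcp [ 478.16 -178.63   58.35] rot10 [-0.     0.002  0.007] f [ 0.09  0.37 -0.54] g 15.4
shift [-0.01  0.07 -0.35]
```

Now I'll release, in place first. Pads at width swing back on their own.

Call:
{"method": "move_arm", "body": {"rows": [0,0,-0.2,0,0,0,20,0,0,0,0,0,0,40,0,0,0,0,0,0,85,0,0,0,0,0,0,85,0,0,0,0,0,0,85]}}

```text
clock: 26.08
tcp_pos: [478.6, -178.8, 58.6]
orientation: [0.987, -0.16, 0.001, 0.0]
ft_force: [-0.4, -0.4, 0.7]
grip_width: 0.996
```

```bash
python3 - <<'E'
from h import *
d=snap('wrist','w17')
fix(-18.4,[478.15,-178.56,58]);print(lever(d,106))
E
```

```text
clock 26.12 tcp [ 478.57 -178.8    58.55] rot10 [0.003 0.007 0.007] f [-0.96 -0.21  0.07] g 84.9
shift [-0.42  0.24 -0.55]
(1387, np.float64(109.70638297043027), ((479.112548828125, -178.65744018554688), (18.672212600708008, 15.363750457763672), 70.29645538330078))
```

View pics/w17.png

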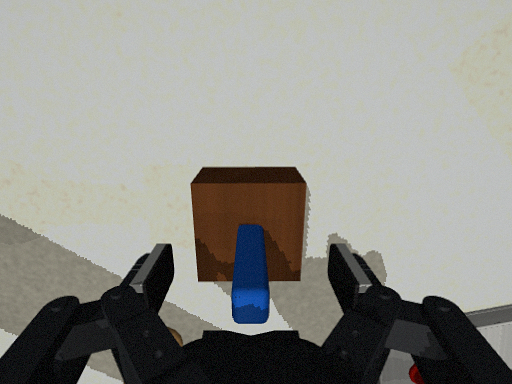

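Call:
{"method": "move_arm", "body": {"rows": [0,0,20,0,0,0,85,0,0,25,0,0,0,85,0,0,30,0,0,0,85,0,0,40,0,0,0,85,0,30,20,0,0,0,85,0,40,0,0,0,0,85,0,0,0,0,0,0,85,0,0,0,0,0,0,85]}}

```text
clock: 27.12
tcp_pos: [477.9, -107.4, 197.7]
orientation: [0.987, -0.161, 0.001, -0.0]
ft_force: [-0.5, 0.4, 0.5]
grip_width: 0.996
```

```bash
python3 - <<'E'
from h import *
d=snap('wrist','w18')
fix(-18.4)
for z in(60,80,106):print(z,lever(d,z))
X=pts(d);S=X.reshape(-1,3)
n=(abs(S[:,0]-475)<60)&(abs(S[:,1]+180)<60)
m=n&(abs(S[:,2]-44)<3);print(m.sum(),cv2.minAreaRect(S[m][:,:2].astype(np.float32)))
snap('top','top1');snap('scene','scene1')
a,b=ld('top0')['image'].astype(int),ld('top1')['image'].astype(int)
E
```

```text
clock 27.18 tcp [ 477.64 -107.46  197.56] rot10 [-0.002  0.005  0.016] f [-0.22 -0.32 -0.02] g 84.8
60 (585, np.float64(95.5441954008047), ((479.0386047363281, -177.89414978027344), (17.81139373779297, 15.710289001464844), 67.860595703125))
80 (458, np.float64(102.53198475678816), ((479.0174255371094, -177.94619750976562), (17.69900894165039, 15.710289001464844), 67.86060333251953))
106 (259, np.float64(109.62218429353922), ((479.0534973144531, -177.96087646484375), (17.69900894165039, 15.632417678833008), 67.86060333251953))
2544 ((478.1822204589844, -178.78829956054688), (69.18402099609375, 70.12474822998047), 71.6529769897461)
```

View pics/w18.png

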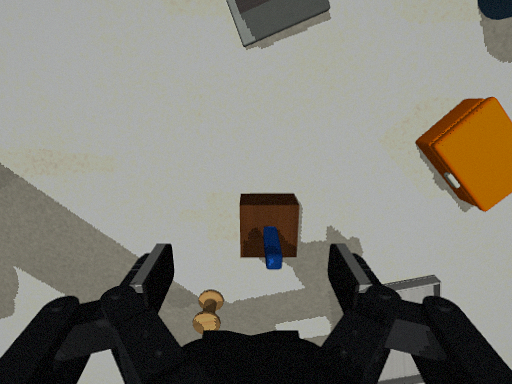

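View pics/scene1.png

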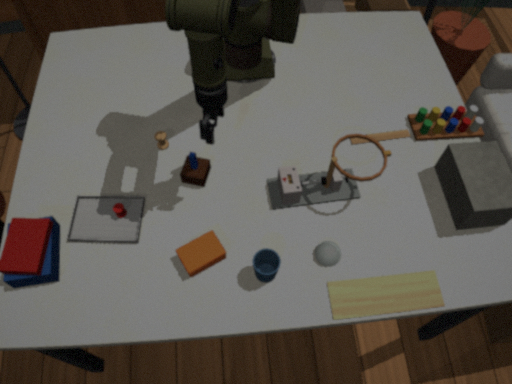

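```bash
python3 -c "
from rig import job
print(job.close_job())"
```

```text
the job is handed in; nothing more can be done
None
```

I pushed the star wheel round with the lever until the push grew clearly stiffer. I then stood the lever back in its stand and handed the job in at about 27 s of the 72 s allowed; no verdict was reported.

**Tightening:** It took three strokes, turning the wheel roughly 55 degrees in all.
- **Free push:** about 9–10 N at first, with the tooth near upright.
- **Where I stopped:** at the same tooth position on the third stroke, the wheel moved only at about 13 N, so I stopped there. From that rise, and from how far the wheel turned after it began to stiffen, I put the pad force at about 20 N.

**Last checks:**
- **Lever:** the handle top is 109.6 mm above the desk, against 110 mm when home. It sits about 1 mm from the stand's middle and looks upright.
- **Robot:** the gripper is open and clear of everything.
- **Other things on the desk:** they look unmoved in the before and after scene pictures.

**Weak points:**
- The pad force is inferred from the feel of the push, not measured.
- The force readings carried about 1 N of noise, and the push also changed with tooth angle and blade depth. On the first stroke the blade sat about 2 mm deeper than intended, and the push of 11–12 N there was misleading until I compared later strokes at the same tooth position.

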